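Dry-fit two heels and set out the glue and tacks on a cobbler's bench

ROBOT

A 6-joint arm with a two-finger parallel gripper is mounted at the origin on the work surface. World frame = base frame: x ahead of the robot, y to its left, z up, the work surface at z = 0. Lengths are in m, angles in degrees, forces in N, time in s.
With the tool pointing down it reaches from about 0.4 to 0.825 m from the base axis. Payload 7 kg.
Tool frame: the origin (TCP) lies midway between the tips of the shut fingers; the grasp point (between the pads) lies 19 mm behind it; z points along the fingers, y is the line along which they close (so a half turn about z gives the same grasp; the last joint's range is limited). The gripper opens to 88 mm and grips with 3 to 60 N. Pads are 19 mm wide; open, the fingers measure 130 mm over their backs; the gripper's body (78 mm by 193 mm) begins 47 mm behind the grasp point.
Start: joints at [-58.894, 20.546, 0.682, 0, -70.136, -16.507], TCP at [0.17, -0.653, 0.227] pointing down, gripper open.
Joint ranges: [-176.03, 176.03], [-82.01, 121.73], [-58.28, 71.71], [-173.87, 95.51], [-174.79, -0.11], [-173.66, 173.66]. Speed limits (degrees/s): [136.94, 136.94, 172.46, 180, 180, 180].

INTERFACE

Orientations are given as [roll, pitch, yaw] about the fixed x, y, z axes, in that order (R = Rz(yaw) Ry(pitch) Rx(roll)).
In Python, from plant import ctrl gives the robot as it stands.
- The arm moves only by the tool arm_command, never from a script. Its argument "steps" is a list of rows, each an object with "translation": the shift along the tool's x, y, z in mm, a list of three; "rotation": the turn, a rotation vector about the tool's x, y, z in units of 5 degrees (1.0 is 5 degrees), a list of three; "claw": the finger opening in mm, from 0 to 87.6. In form: [{"translation": [x, y, z], "rotation": [rx, ry, rz], "claw": claw}, ...]. A call has 1 to 5 rows; each row is the pose to reach, as a shift and turn from the pose commanded when the call began, along the tool's axes at that moment; what a row does not reach only later rows make up. A row lasts 1/10 s, in which the tool goes at most 50 mm and 8.59 degrees, less where a joint would pass 70% of its speed; a pose out of reach is approached as far as the arm can. A call with a gripper value outside its range is refused whole. The fingers move at their own pace and stop on an object; the grip force is fixed at half the most. Time passes only in rows, so rows that repeat a pose let the fingers close. It gives the time, the measured TCP pose, the force, the opening and the grip force at its end, in the units of the state.
- ctrl.get_obs(): the state, without advancing time (a new reading comes with each control period).
- ctrl.snapshot(name): name is "side" or "top"; returns (picture, depth): 480x640x3 uint8, red, green, blue; 480x640 float32, m along the optical axis (not along the pixel's ray), 0 where there is no reading.
- ctrl.calibration(name): a dict with "vertical_fov" (degrees; the focal length in pixels is half the picture's height over the tangent of half this angle, whatever the lens; pixels are square), "cx", "cy" (the principal point, pixels), "rvec" (rotation vector, rad) and "tvec" (3), from world to camera coordinates, as OpenCV has them. Camera axes: x right, y down, z forward; pixel columns grow to the right and rows downward; lengths in m; the calibration is good to about 2 mm. A picture is of the moment at which its call begins. calibration takes no time and is no camera call.
- ctrl.close_job(): hands the job in; it is judged then, once.
The state is a dict: "clock": time; "joint_pos": joint angles; "qvel": joint speeds; "tau": joint torques, N m; "tool_pos": TCP position; "orientation": TCP orientation; "force": force on the tool from outside, world axes, zero at the start; "moment": the same for the moment, N m; "opening": finger opening in m; "gripper_force": force on a finger pad.
Only numpy, scipy, OpenCV 4.12 (cv2) and the standard library are available. Lean on these libraries where they do the work, as an engineer would, in place of code of your own. Each camera call takes 0.05 s, during which the arm holds its last target. There are 200 camera calls.

TASK

Dry-fit the heels: set the large leather heel on the heel end of the long sole and the small heel on the heel end of the short sole, each with its rounded back flush with the sole's rounded heel end and its flat front towards the toe, and lay the loose rubber top piece flush on the large heel, the same way round. Stand the glue tin upright in the gap between the two heels, clear of both, and stand the tack dish on the bench just to the left of the left-hand sole (left as the robot looks ahead), level with its heel, a finger or two away from the sole's edge. Never tip the glue tin, and leave the thread spool where it stands.

Things in the scene. Friction and masses are not known exactly. Their poses are not given: they have to be found in the camera images.
- sole_large: The long tan leather sole, 260 mm long, 94 wide at the ball, 6 thick, tacked to the bench, round heel end (66 wide) nearer the robot. Origin: bench level, centre line, 3 mm inside the rear edge: the heel's origin belongs above it. x to the toe, y left, z up; heel end's centre at x = 30. Soles nearly parallel, heels level, 190-220 mm apart, either may be the left.
- sole_small: The short tan leather sole, 210 mm long, 74 wide at the ball, 6 thick, tacked to the bench, round heel end (52 wide) nearer the robot. Origin: bench level, centre line, 3 mm inside the rear edge: the heel's origin belongs above it. x to the toe, y left, z up; heel end's centre at x = 23. Soles nearly parallel, heels level, 190-220 mm apart, either may be the left.
- heel_large: Large heel: brown stacked-leather block, 32 mm high, leather on top. D-shaped in plan, 60 wide, 58 long: half-round back of radius 30, straight sides from x = 30 to the flat front at x = 58. Origin: underside, middle of the rounded back edge; x to the flat front, z up. Loose, flat on the bench, front away from the robot within 0.5 rad.
- heel_small: Small heel: brown stacked-leather block 30 mm high, its own thin black rubber layer fixed on top. D-shaped in plan, 46 wide, 46 long: half-round back of radius 23, straight sides from x = 23 to the flat front at x = 46. Origin: underside, middle of the rounded back edge; x to the flat front, z up. Loose, flat on the bench, front away from the robot within 0.5 rad.
- top_piece: Loose top piece: black rubber slab 10 mm thick with three nail heads, same outline as the large heel. D-shaped in plan, 60 wide, 58 long: half-round back of radius 30, straight sides from x = 30 to the flat front at x = 58. Origin: underside, middle of the rounded back edge; x to the flat front, z up. Loose, flat on the bench, front away from the robot within 0.5 rad.
- glue_tin: Glue tin: upright round tin, 60 mm in diameter, 72 mm high with straight sides, a plain pale band, and a black screw cap 34 mm in diameter on top (86 mm high in all). Origin: centre of the underside, z up. Loose, about 0.3 kg.
- tack_dish: Tack dish: low round open steel dish, 64 mm in outside diameter, 22 mm high, upright outer wall from 6 mm height up, some tacks fixed inside. Origin: centre of the underside, z up. Loose.
- spool: Thread spool: wooden bobbin with pale thread standing upright, 44 mm in diameter, 50 mm high. Origin: centre of the underside. Loose; not part of the job, stays where it is.
Mind the look-alikes: they are no part of the job. There is more than one size of the top_piece; the job needs the smaller.

How it is judged:
By the outcome, as a careful person would: the job done as asked, in the order asked, and still so for the second after the job is handed in, with the robot touching nothing.
It also fails if it takes over 128 s, if anything falls off the work surface, if the arm or the gripper's body presses on something with over 40 N, if the wrist force passes 120 N, or if a joint passes its speed limit or range.

## Working session

There is one attempt and no reset: what is moved stays moved. The work goes in short steps, Python scripts to look and compute and a tool call to move; the robot and the scene stay as the last step left them, time stands still between calls to the robot, and variables do not carry over. Pictures are saved under pics/ and viewed, at most 14 in all, crops included, and the job is handed in when it is done.

Besides the shell and the picture viewer there is one more tool, called after "Emit:" as name(argument=value, ...), one argument or row to a line, values as JSON. arm_command: Moves the arm, as the interface text tells. Its arguments: {"type":"object","properties":{"steps":{"type":"array"}},"required":["steps"]}

```bash
mkdir -p pics
cat > h.py <<'E'
import numpy as np, cv2
from plant import ctrl
from scipy.spatial.transform import Rotation as R
def cam(n):
    c=ctrl.calibration(n); f=240/np.tan(np.radians(c["vertical_fov"])/2)
    return f,c["cx"],c["cy"],R.from_rotvec(np.ravel(c["rvec"])).as_matrix(),np.ravel(c["tvec"]),c
def snap(n,name=None):
    p,d=ctrl.snapshot(n)
    if name: cv2.imwrite(f"pics/{name}.png",p[:,:,::-1])
    return p,d
def cloud(n,d):
    f,cx,cy,Rm,t,_=cam(n); v,u=np.mgrid[:480,:640]
    P=np.stack([(u-cx)/f*d,(v-cy)/f*d,d],-1)
    W=(P-t)@Rm; W[d<=0]=np.nan
    return W
E
python3 - <<'E'
from h import *
for n in("top","side"):
    p,d=snap(n,n+"0"); np.savez(f"{n}0.npz",p=p,d=d); print(cam(n)[5]); W=cloud(n,d); print(np.nanmin(W,(0,1)),np.nanmax(W,(0,1)), -cam(n)[3].T@cam(n)[4])
print(ctrl.get_obs())
E
```

```text
{'vertical_fov': 57.4953803875262, 'cx': 314.4982405725444, 'cy': 235.97736032255813, 'rvec': array([ 2.19272056, -2.16362739,  0.16255231]), 'tvec': array([-0.02311402,  0.48747595,  0.92542299])}
[-0.02834779 -1.4518037  -0.767377  ] [1.63801768 1.27251318 0.7659666 ] [0.37834727 0.01533371 0.97529123]
{'vertical_fov': 57.099615156031746, 'cx': 323.8282094573736, 'cy': 232.90191035385755, 'rvec': array([ 0.67794875, -2.50883354,  1.33460797]), 'tvec': array([0.42555667, 0.16545588, 0.92707262])}
[-0.25485597 -2.13853968 -0.53964011] [1.72781098 0.74344654 0.57457675] [0.05064155 0.80202075 0.64971988]
{'clock': 0.1, 'joint_pos': array([-5.88944754e+01,  2.05869665e+01,  6.40212253e-01, -1.73490515e-02,
       -7.01337803e+01, -1.65070909e+01]), 'qvel': array([-0.08315701, -0.09386791,  0.18431751,  0.10150772,  0.06230394,
       -0.08181589]), 'tau': array([-6.92234153e-04, -5.84165668e+01,  2.93750417e+01,  7.01552331e+00,
        1.01572357e-02, -7.09956612e-05]), 'tool_pos': array([ 0.17000515, -0.65281322,  0.22573073]), 'orientation': array([ 1.79918150e+02, -7.24670093e-03, -1.65407468e+02]), 'force': array([ 0.09235293, -0.14947654, -0.50597063]), 'moment': array([-0.02133122,  0.03277624,  0.01763835]), 'gripper_force': 0.0, 'opening': 0.08755615126173058}
```

View pics/top0.png

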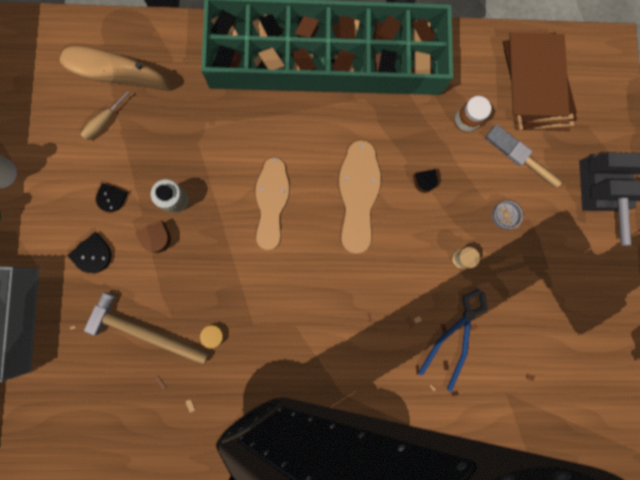

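View pics/side0.png

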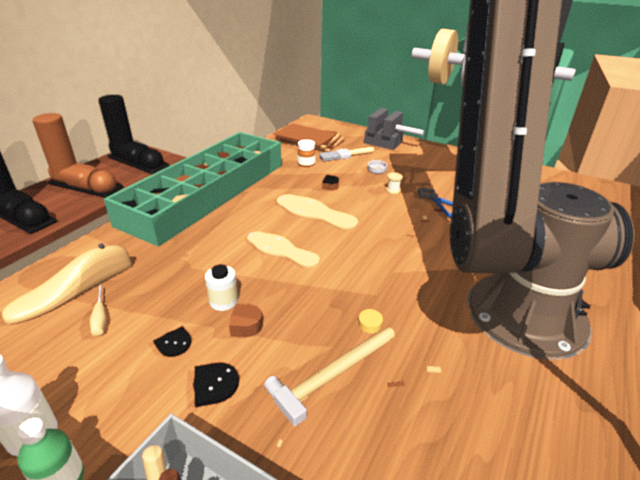

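The top view has robot-ahead up and left on the left.

| Item | Pixel position (top view) |
|---|---|
| Short sole, left, heel end | (268,243) |
| Long sole, right, heel end | (356,247) |
| Large heel | (155,236) |
| Small heel | (428,180) |
| Tack dish | (508,214) |
| Spool | (467,258) |

Look-alikes:
- **Glue tin:** (168,195) has the pale band and black cap, so it fits. (475,112) has a white cap and orange band, so it doesn't.
- **Top piece:** (111,197) is the smaller of the two black slabs and (92,254) the larger. The smaller is the one needed.

I'll confirm these in an enlarged crop.

Run:
```python
from h import *
z=np.load("top0.npz");p,d=z["p"],z["d"];W=cloud("top",d)
a=cv2.resize(p[150:290,50:200],None,fx=4,fy=4,interpolation=cv2.INTER_CUBIC)[:,:,::-1]
s=np.load("side0.npz")["p"]
b=cv2.resize(s[250:420,140:280],None,fx=1.4,fy=1.4)[:,:,::-1]
c=cv2.resize(p[160:270,400:480],None,fx=2.4,fy=2.4)[:,:,::-1]
im=np.zeros((560,800,3),np.uint8); im[:a.shape[0],:600]=a[:560]; im[:b.shape[0],602:602+b.shape[1]]=b; im[250:250+c.shape[0],602:602+c.shape[1]]=c
cv2.imwrite("pics/crop1.png",im)
# plane check
bench=[(300,300),(200,150),(400,150),(320,220),(60,220),(560,260)]
for u,v in bench: q=W[v-6:v+7,u-6:u+7]; print("bench",u,v,np.nanmean(q,(0,1)).round(4),np.nanstd(q[...,2]).round(4))
H=W[...,2]
for nm,(u,v) in dict(tin=(168,195),tp_s=(111,197),tp_l=(92,254),hl=(155,236),hs=(428,180),dish=(508,214),spool=(467,258)).items():
    q=W[v-22:v+23,u-22:u+23]; h=q[...,2]; m=h>0.006
    print(nm,np.nanpercentile(h,[50,80,90,95,99]).round(4),m.sum(),np.nanmedian(q[m],0).round(4))
```

```text
bench 300 300 [0.3485 0.0128 0.0009] 0.0019
bench 200 150 [0.6836 0.2451 0.0012] 0.0018
bench 400 150 [ 0.6941 -0.213   0.0007] 0.0018
bench 320 220 [ 0.5274 -0.0295  0.0009] 0.0016
bench 60 220 [0.5177 0.5446 0.0013] 0.0018
bench 560 260 [ 4.446e-01 -5.771e-01  3.000e-04] 0.0015
tin [0.0035 0.0733 0.0838 0.087  0.0893] 913 [0.5625 0.2884 0.0728]
tp_s [0.0023 0.0106 0.012  0.013  0.0147] 655 [0.5694 0.4366 0.0111]
tp_l [0.0117 0.0145 0.0155 0.0162 0.0176] 1155 [0.4425 0.4655 0.0139]
hl [0.0027 0.0325 0.0339 0.0348 0.0361] 795 [0.4815 0.3257 0.0326]
hs [0.0014 0.0188 0.0302 0.0315 0.033 ] 449 [ 0.6187 -0.2633  0.0301]
dish [0.0016 0.0062 0.0137 0.0207 0.0239] 410 [ 0.5458 -0.4543  0.0133]
spool [0.0011 0.0087 0.0497 0.0511 0.053 ] 445 [ 0.445  -0.3427  0.0495]
```

View pics/crop1.png

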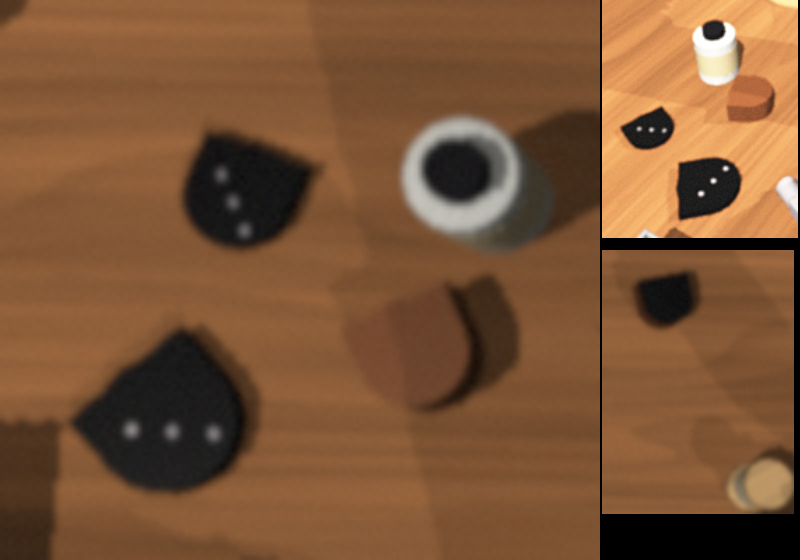

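The crop shows the small slab at (250,190) with its front turned slightly right, next to the clearly larger slab at (165,420). The tin at (460,170) has the black cap. The leather-topped heel is at (415,350), with its front turned left. The small heel and spool are at lower right. The identities hold, so next I fit poses.

```bash
cat >> h.py <<'E'
from scipy.optimize import minimize
def D(r,L):
    a=np.linspace(np.pi/2,3*np.pi/2,25); return np.r_[np.c_[r+r*np.cos(a),r*np.sin(a)],[[L,-r],[L,r]]]
def disc(r):
    a=np.linspace(0,2*np.pi,48,endpoint=False); return np.c_[r*np.cos(a),r*np.sin(a)]
def proj(n,P):
    f,cx,cy,Rm,t,_=cam(n); c=P@Rm.T+t; return np.c_[c[:,0]/c[:,2]*f+cx,c[:,1]/c[:,2]*f+cy]
def pose2(poly,q):
    c,s=np.cos(q[2]),np.sin(q[2]); return poly@np.array([[c,s],[-s,c]])+q[:2]
def render(n,poly,q,z0,z1,win,S=8):
    xy=pose2(poly,q); P=np.r_[np.c_[xy,np.full(len(xy),z0)],np.c_[xy,np.full(len(xy),z1)]]
    h=cv2.convexHull(proj(n,P).astype(np.float32))[:,0]
    u0,v0,u1,v1=win; im=np.zeros(((v1-v0)*S,(u1-u0)*S),np.uint8)
    cv2.fillPoly(im,[np.round(((h-[u0,v0]+.5)*S-.5)*16).astype(np.int32)],255,shift=4)
    return cv2.resize(im,(u1-u0,v1-v0),interpolation=cv2.INTER_AREA)/255.
def fit(n,poly,q0,z0,z1,mask,yaw=True):
    "mask full image bool/float; returns pose and mismatch fraction"
    uv=proj(n,np.array([[q0[0],q0[1],z1]]))[0].astype(int)
    w=45; win=(max(uv[0]-w,0),max(uv[1]-w,0),min(uv[0]+w,640),min(uv[1]+w,480))
    m=mask[win[1]:win[3],win[0]:win[2]].astype(float)
    lab=cv2.connectedComponents((m>.5).astype(np.uint8))[1]
    r0=render(n,poly,q0,z0,z1,win); ids=np.bincount(lab[(r0>.5)&(lab>0)]) 
    m=m*(lab==ids.argmax()) if len(ids) else m
    cnt=cv2.findContours((m>.5).astype(np.uint8),cv2.RETR_EXTERNAL,cv2.CHAIN_APPROX_NONE)[0]
    mm=np.zeros(m.shape,np.uint8); cv2.drawContours(mm,cnt,-1,1,-1); m=np.maximum(m,mm)
    def c(q):
        q=np.array([q[0],q[1],q[2] if yaw else 0]); return ((render(n,poly,q,z0,z1,win)-m)**2).sum()
    best=None
    for dy in ((-.3,0,.3) if yaw else (0,)):
        s0=np.array([q0[0],q0[1],q0[2]+dy]); sim=np.array([s0,s0+[.01,0,0],s0+[0,.01,0],s0+[0,0,.2]])
        r=minimize(c,s0,method="Nelder-Mead",options=dict(initial_simplex=sim,xatol=1e-5,fatol=1e-3,maxiter=300))
        if best is None or r.fun<best.fun: best=r
    return best.x, best.fun/m.sum()
SH=dict(hl=(D(.03,.058),.032),hs=(D(.023,.046),.030),tp=(D(.03,.058),.010),tin=(disc(.03),.072),dish=(disc(.032),.022),spool=(disc(.022),.05))
E
cat > m.py <<'E'
from h import *
G0=dict(hl=(.46,.31,.45),hs=(.60,-.263,-.1),tp=(.545,.44,-.3),tin=(.5625,.288,0),dish=(.546,-.454,0),spool=(.445,-.343,0))
for n in("top","side"):
    z=np.load(n+"0.npz");p,d=z["p"],z["d"];W=cloud(n,d);H=cv2.medianBlur(np.nan_to_num(W[...,2]).astype(np.float32),3)
    g=p.max(2)
    for k,(poly,h) in SH.items():
        if k=="tp": mask=g<70; z0=0.0
        elif k=="tin": z0=.05; mask=(H>z0)
        else: z0=.5*h; mask=H>z0
        try: q,e=fit(n,poly,np.array(G0[k]),z0,h,mask,k in("hl","hs","tp")); print(n,k,q[:2].round(4),np.degrees(q[2]).round(1),round(e,3))
        except Exception as ex: print(n,k,ex)
    # soles
    hsv=cv2.cvtColor(p,cv2.COLOR_RGB2HSV)
    print("tan",hsv[197,358] if n=="top" else hsv[212,310],"wood",hsv[220,320] if n=="top" else hsv[270,350])
    f,cx,cy,Rm,t,_=cam(n)
    m=(p.astype(int).sum(2)>(400 if n=="top" else 560)).astype(np.uint8)
    ks=dict(S=(270,205),L=(358,197)) if n=="top" else dict(S=(275,248),L=(310,210))
    lab=cv2.connectedComponents(m)[1]
    for k,(u,v) in ks.items():
        mm=(lab==lab[v,u]).astype(np.uint8); c=cv2.findContours(mm,cv2.RETR_EXTERNAL,cv2.CHAIN_APPROX_NONE)[0]
        c=max(c,key=len)[:,0].astype(float); ray=np.c_[(c[:,0]-cx)/f,(c[:,1]-cy)/f,np.ones(len(c))]@Rm; o=-Rm.T@t
        X=o+ray*((.006-o[2])/ray[:,2])[:,None]; X=X[:,:2]
        print(n,k,mm.sum(),X.min(0).round(4),X.max(0).round(4))
        np.save(f"sole_{n}_{k}.npy",X)
E
python3 m.py
```

```text
top hl [0.4532 0.3169] 26.8 0.019
top hs [ 0.5958 -0.2715] 12.0 0.018
top tp [0.5401 0.4468] -19.0 0.031
top tin [0.5684 0.2968] -14.1 0.012
top dish [ 0.5453 -0.4517] 0.4 1.95
top spool [ 0.4465 -0.3504] 4.5 0.135
tan [ 15 125 190] wood [ 13 151 137]
top S 2008 [0.4597 0.0457] [0.6672 0.1153]
top L 3119 [ 0.4557 -0.1607] [ 0.7094 -0.0738]
side hl [0.4515 0.3167] 27.1 0.023
side hs [ 0.5945 -0.2714] 12.5 0.031
side tp [0.5399 0.4507] -26.5 0.141
side tin [0.5673 0.2969] -6.8 0.035
side dish [ 0.5441 -0.4515] -0.5 0.028
side spool [ 0.4463 -0.3529] 7.8 0.172
tan [ 24  80 255] wood [ 14 147 238]
side S 1221 [0.4541 0.0411] [0.6688 0.1215]
side L 1309 [ 0.4495 -0.165 ] [ 0.7124 -0.0658]
```

```bash
cat > s.py <<'E'
from h import *
from scipy.optimize import least_squares
for n in("top",):
  for k,r,L in(("S",.026,.21),("L",.033,.26)):
    X=np.load(f"sole_{n}_{k}.npy")
    c0=cv2.fitEllipse((X*1e4).astype(np.float32)); 
    ctr=X.min(0)*.5+X.max(0)*.5
    # area moments of filled polygon
    mo=cv2.moments((X*1e4).astype(np.float32)); cen=np.array([mo["m10"],mo["m01"]])/mo["m00"]/1e4
    ax=.5*np.arctan2(2*mo["mu11"],mo["mu20"]-mo["mu02"])
    for it in range(3):
        u=np.array([np.cos(ax),np.sin(ax)]); s=(X-cen)@u; rear=X[s<s.min()+r*.95]
        f=least_squares(lambda q:np.hypot(*(rear-q[:2]).T)-q[2],[*(rear.mean(0)+u*.01),r]); 
        f2=least_squares(lambda q:np.hypot(*(rear-q).T)-(r-.001),f.x[:2])
        toe=X[s>s.max()-.02].mean(0); ax2=np.arctan2(*(toe-f2.x)[::-1])
    o=f2.x-u*(r-.003); o=f2.x-np.array([np.cos(ax2),np.sin(ax2)])*(r-.003)
    print(n,k,"len",(s.max()-s.min()).round(4),"pca",np.degrees(ax).round(2),"toe",np.degrees(ax2).round(2),"free r",f.x.round(4),"ctr",f2.x.round(4),"rms",np.sqrt(np.mean(f2.fun**2)).round(5),"origin",o.round(4), "rear",(cen+u*(s.min()-.001)).round(4))
E
python3 s.py
```

```text
top S len 0.2078 pca -3.73 toe -3.76 free r [0.4843 0.0873 0.0234] ctr [0.4864 0.0871] rms 0.00095 origin [0.4635 0.0886] rear [0.4589 0.089 ]
top L len 0.2546 pca -3.48 toe -3.5 free r [ 0.4862 -0.1097  0.0302] ctr [ 0.4886 -0.1098] rms 0.00101 origin [ 0.4586 -0.108 ] rear [ 0.4546 -0.1078]
```

```bash
cat > s2.py <<'E'
from h import *
def sole(n,p,d):
  out={}
  f,cx,cy,Rm,t,_=cam(n); g=p.astype(float).sum(2); o=-Rm.T@t
  v,u=np.mgrid[:480,:640]; ray=np.stack([(u-cx)/f,(v-cy)/f,np.ones(u.shape)],-1)@Rm; X=(o+ray*((.006-o[2])/ray[...,2])[...,None])[...,:2]
  for k,r,c0,yaw in(("S",.026,(.4855,.0871),-3.74),("L",.033,(.4875,-.1098),-3.49)):
    y=np.radians(yaw); ux=np.array([np.cos(y),np.sin(y)]); rel=X-np.array(c0); s=rel@ux; q=np.hypot(*np.moveaxis(rel,-1,0))
    tan=np.median(g[q<r*.6]); ring=(q>r+.006)&(q<r+.02)&(s<0)
    A=np.c_[X[ring],np.ones(ring.sum())]; w=np.linalg.lstsq(A,g[ring],rcond=None)[0]
    wood=X[...,0]*w[0]+X[...,1]*w[1]+w[2]
    a=np.clip((g-wood)/(tan-wood),0,1); sel=(q<r+.008)&(s<0.002)
    poly=np.r_[disc(r),[[.06,-r],[.06,r]]]
    uv=proj(n,np.array([[*c0,.006]]))[0].astype(int); win=(uv[0]-40,uv[1]-40,uv[0]+40,uv[1]+40); sl=np.s_[win[1]:win[3],win[0]:win[2]]
    am=a[sl];sm=sel[sl]
    def c(z):
        im=cv2.GaussianBlur(render(n,poly,[z[0],z[1],y],.006,.006,win),(0,0),max(z[2],.05)) ; return ((im-am)[sm]**2).sum()
    s0=np.array([*c0,.8]);R_=minimize(c,s0,method="Nelder-Mead",options=dict(initial_simplex=[s0,s0+[.004,0,0],s0+[0,.004,0],s0+[0,0,.4]],maxiter=300,xatol=1e-5))
    org=R_.x[:2]-ux*(r-.003); out[k]=org; print(n,k,"sole origin",org.round(4),"blur",R_.x[2].round(2),"res",round(R_.fun/sm.sum(),4),tan,np.median(wood[ring]))
  return out
if __name__=="__main__":
  for n in("top","side"):
    z=np.load(n+"0.npz"); sole(n,z["p"],z["d"])
E
python3 s2.py
```

```text
Traceback (most recent call last):
  File "s2.py", line 22, in <module>
    z=np.load(n+"0.npz"); sole(n,z["p"],z["d"])
                          ~~~~^^^^^^^^^^^^^^^^^
  File "s2.py", line 17, in sole
    s0=np.array([*c0,.8]);R_=minimize(c,s0,method="Nelder-Mead",options=dict(initial_simplex=[s0,s0+[.004,0,0],s0+[0,.004,0],s0+[0,0,.4]],maxiter=300,xatol=1e-5))
                             ~~~~~~~~^^^^^^^^^^^^^^^^^^^^^^^^^^^^^^^^^^^^^^^^^^^^^^^^^^^^^^^^^^^^^^^^^^^^^^^^^^^^^^^^^^^^^^^^^^^^^^^^^^^^^^^^^^^^^^^^^^^^^^^^^^^^^
  File "s2.py", line 16, in c
    im=cv2.GaussianBlur(render(n,poly,[z[0],z[1],y],.006,.006,win),(0,0),max(z[2],.05)) ; return ((im-am)[sm]**2).sum()
                        ~~~~~~^^^^^^^^^^^^^^^^^^^^^^^^^^^^^^^^^^^^
  File "h.py", line 27, in render
    h=cv2.convexHull(proj(n,P).astype(np.float32))[:,0]
                     ~~~~^^^^^
  File "h.py", line 22, in proj
    f,cx,cy,Rm,t,_=cam(n); c=P@Rm.T+t; return np.c_[c[:,0]/c[:,2]*f+cx,c[:,1]/c[:,2]*f+cy]
                   ~~~^^^
  File "h.py", line 5, in cam
    c=ctrl.calibration(n); f=240/np.tan(np.radians(c["vertical_fov"])/2)
ValueError: time passes only in moves, steps and waits
```

```bash
sed -i 's/^def cam(n):/import functools\n@functools.lru_cache\ndef cam(n):/' h.py
cat >> h.py <<'E'
def plan(x,y,z,yaw,cur=None):
    "shift (tool mm) and z-turn (units) from measured pose"
    o=ctrl.get_obs(); T=R.from_euler("xyz",o["orientation"],degrees=True); G=R.from_euler("xyz",[180,0,yaw],degrees=True)
    print("at",np.round(o["tool_pos"],4),np.round(o["orientation"],2),"t",round(o["clock"],2),"open",round(o["opening"],4),"gf",round(o["gripper_force"],1))
    print(" trans mm",(T.inv().apply(np.array([x,y,z])-o["tool_pos"])*1e3).round(1),"rot",((T.inv()*G).as_rotvec(degrees=True)/5).round(3))
E
python3 - <<'E'
from h import *
import s2
for n in("top","side"):
    z=np.load(n+"0.npz"); s2.sole(n,z["p"],z["d"])
z=np.load("top0.npz"); W=cloud("top",z["d"])
print("tp_l tip",W[232:236,94:99,:].mean((0,1)).round(3))
plan(.45,-.2,.25,-90)
E
```

```text
top S sole origin [0.4617 0.0892] blur 1.03 res 0.0044 445.0 302.5362822449135
top L sole origin [ 0.4566 -0.1081] blur 0.95 res 0.0025 437.0 286.7431558712868
side S sole origin [0.4584 0.0904] blur 0.79 res 0.0057 672.0 538.8452914244269
side L sole origin [ 0.4528 -0.1049] blur 0.76 res 0.0048 672.0 521.6442693069748
tp_l tip [0.488 0.46  0.012]
at [ 0.17   -0.6528  0.2257] [ 1.7992e+02 -1.0000e-02 -1.6541e+02] t 0.1 open 0.0876 gf 0.0
 trans mm [-385.   367.7  -23.8] rot [ 1.5000e-02  1.0000e-02 -1.5081e+01]
```

Emit:
arm_command(
  steps=[
    {"translation": [-35, 33, -5], "rotation": [0, 0, -1.5], "claw": 87},
    {"translation": [-70, 67, -10], "rotation": [0, 0, -3], "claw": 87},
    {"translation": [-105, 100, -15], "rotation": [0, 0, -4.5], "claw": 87},
    {"translation": [-140, 134, -20], "rotation": [0, 0, -6], "claw": 87},
    {"translation": [-175, 167, -25], "rotation": [0, 0, -7.5], "claw": 87},
  ],
)

```text
clock: 0.6
tool_pos: [0.2978, -0.4456, 0.2514]
orientation: [180.0, 0.0, -127.6]
force: [1.4, 0.8, -0.3]
opening: 0.0868
gripper_force: 0.0
```

Emit:
arm_command(
  steps=[
    {"translation": [-45, 5, 0], "rotation": [0, 0, -1.5], "claw": 87},
    {"translation": [-90, 10, 0], "rotation": [0, 0, -3], "claw": 87},
    {"translation": [-135, 15, 0], "rotation": [0, 0, -4.5], "claw": 87},
    {"translation": [-180, 20, 0], "rotation": [0, 0, -6], "claw": 87},
    {"translation": [-225, 25, 0], "rotation": [0, 0, -7.58], "claw": 87},
  ],
)

```text
clock: 1.1
tool_pos: [0.4163, -0.2528, 0.2516]
orientation: [-180.0, 0.0, -89.7]
force: [0.5, -0.7, -0.3]
opening: 0.0871
gripper_force: 0.0
```

Run:
```python
from h import *
plan(.478,.330,.2,-63)
```

```text
at [ 0.4163 -0.2528  0.2516] [-1.7999e+02  1.0000e-02 -8.9680e+01] t 1.1 open 0.0871 gf 0.0
 trans mm [-582.4  -64.9   51.6] rot [-2.000e-03  1.000e-03 -5.337e+00]
```

Emit:
arm_command(
  steps=[
    {"translation": [-48, -6, 0], "rotation": [0, 0, 0], "claw": 87},
    {"translation": [-96, -12, 0], "rotation": [0, 0, 0], "claw": 87},
    {"translation": [-144, -18, 0], "rotation": [0, 0, 0], "claw": 87},
    {"translation": [-192, -24, 0], "rotation": [0, 0, 0], "claw": 87},
    {"translation": [-240, -30, 0], "rotation": [0, 0, 0], "claw": 87},
  ],
)

```text
clock: 1.6
tool_pos: [0.4454, -0.0126, 0.2517]
orientation: [-180.0, 0.0, -90.0]
force: [0.1, -0.1, -0.2]
opening: 0.0875
gripper_force: 0.0
```

Emit:
arm_command(
  steps=[
    {"translation": [-48, -6, 0], "rotation": [0, 0, -1], "claw": 87},
    {"translation": [-96, -12, 0], "rotation": [0, 0, -2], "claw": 87},
    {"translation": [-144, -18, 0], "rotation": [0, 0, -3], "claw": 87},
    {"translation": [-192, -24, 0], "rotation": [0, 0, -4], "claw": 87},
    {"translation": [-240, -30, 0], "rotation": [0, 0, -5.3], "claw": 87},
  ],
)

```text
clock: 2.1
tool_pos: [0.4755, 0.2275, 0.2515]
orientation: [180.0, 0.0, -63.3]
force: [1.1, -0.5, 0.1]
opening: 0.0869
gripper_force: 0.0
```

Run:
```python
from h import *
plan(.4785,.330,.1,-63)
```

```text
at [0.4755 0.2275 0.2515] [180.     0.   -63.26] t 2.1 open 0.0869 gf 0.0
 trans mm [-90.2 -48.9 151.5] rot [ 0.     0.001 -0.052]
```

Emit:
arm_command(
  steps=[
    {"translation": [-40, -22, 0], "rotation": [0, 0, -0.05], "claw": 87},
    {"translation": [-80, -43, 0], "rotation": [0, 0, -0.05], "claw": 87},
    {"translation": [-90, -49, 40], "rotation": [0, 0, -0.05], "claw": 87},
    {"translation": [-90, -49, 85], "rotation": [0, 0, -0.05], "claw": 87},
    {"translation": [-90, -49, 120], "rotation": [0, 0, -0.05], "claw": 87},
  ],
)

```text
clock: 2.6
tool_pos: [0.4784, 0.3278, 0.1287]
orientation: [179.9, -0.0, -63.2]
force: [0.2, 0.5, -0.9]
opening: 0.0874
gripper_force: 0.0
```

Run:
```python
from h import *
plan(.4785,.330,.014,-63)
p,d=snap("top","t1"); W=cloud("top",d); q=W[225:250,140:170]; print(np.nanmedian(q,(0,1)))
a=cv2.resize(p[140:340,60:280],(792,720))[:600,:,::-1]; cv2.imwrite("pics/t1c.png",a)
s,_=snap("side"); b=cv2.resize(s[180:380,140:360],(660,600))[:,:,::-1]; cv2.imwrite("pics/s1c.png",b)
```

```text
at [0.4784 0.3278 0.1287] [ 1.7987e+02 -3.0000e-02 -6.3210e+01] t 2.6 open 0.0874 gf 0.0
 trans mm [ -2.   -1.3 114.7] rot [ 0.026 -0.005 -0.042]
[0.47701787 0.31091415 0.03334091]
```

View pics/s1c.png

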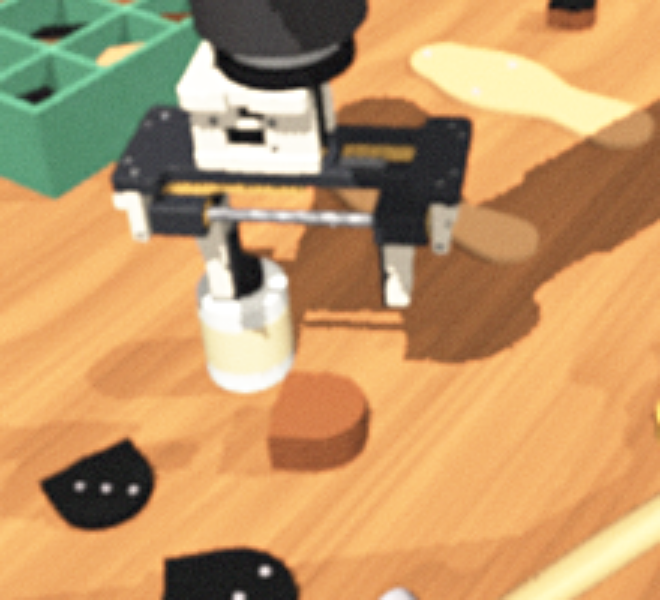

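The gripper is turned along the heel's axis above it, with its front finger passing beside the tin. I'm descending to grip.

Emit:
arm_command(
  steps=[
    {"translation": [-1, -1, 30], "rotation": [0, 0, 0], "claw": 87},
    {"translation": [-1, -1, 60], "rotation": [0, 0, 0], "claw": 87},
    {"translation": [-1, -1, 90], "rotation": [0, 0, 0], "claw": 87},
    {"translation": [-1, -1, 115], "rotation": [0, 0, 0], "claw": 87},
    {"translation": [-1, -1, 115], "rotation": [0, 0, 0], "claw": 87},
  ],
)

```text
clock: 3.2
tool_pos: [0.4794, 0.3282, 0.0152]
orientation: [179.8, -0.1, -63.3]
force: [0.2, -0.4, -0.0]
opening: 0.0869
gripper_force: 0.0
```

Emit:
arm_command(
  steps=[
    {"translation": [0, 0, 0], "rotation": [0, 0, 0], "claw": 50},
    {"translation": [0, 0, 0], "rotation": [0, 0, 0], "claw": 50},
    {"translation": [0, 0, 0], "rotation": [0, 0, 0], "claw": 50},
    {"translation": [0, 0, 0], "rotation": [0, 0, 0], "claw": 50},
    {"translation": [0, 0, 0], "rotation": [0, 0, 0], "claw": 50},
  ],
)

```text
clock: 3.7
tool_pos: [0.4804, 0.3296, 0.0178]
orientation: [-179.9, 0.0, -63.2]
force: [-2.7, -0.4, 7.1]
opening: 0.059
gripper_force: 30.0
```

Emit:
arm_command(
  steps=[
    {"translation": [0, 0, 0], "rotation": [0, 0, 0], "claw": 50},
    {"translation": [0, 0, 0], "rotation": [0, 0, 0], "claw": 50},
    {"translation": [0, 0, 0], "rotation": [0, 0, 0], "claw": 50},
    {"translation": [0, 0, 0], "rotation": [0, 0, 0], "claw": 50},
    {"translation": [0, 0, 0], "rotation": [0, 0, 0], "claw": 50},
  ],
)

```text
clock: 4.2
tool_pos: [0.4804, 0.3296, 0.0178]
orientation: [-179.9, 0.0, -63.2]
force: [-1.8, 0.3, 7.1]
opening: 0.0594
gripper_force: 30.0
```

Emit:
arm_command(
  steps=[
    {"translation": [0, 0, -15], "rotation": [0, 0, 0], "claw": 50},
    {"translation": [0, 0, -45], "rotation": [0, 0, 1.5], "claw": 50},
    {"translation": [0, 0, -80], "rotation": [0, 0, 3], "claw": 50},
    {"translation": [0, 0, -110], "rotation": [0, 0, 4.5], "claw": 50},
    {"translation": [0, 0, -140], "rotation": [0, 0, 6.06], "claw": 50},
  ],
)

```text
clock: 4.7
tool_pos: [0.4798, 0.329, 0.1582]
orientation: [-180.0, 0.0, -93.9]
force: [1.1, 0.6, -0.9]
opening: 0.0593
gripper_force: 30.0
```

Emit:
arm_command(
  steps=[
    {"translation": [44, -3, 0], "rotation": [0, 0, 0], "claw": 50},
    {"translation": [88, -6, 0], "rotation": [0, 0, 0], "claw": 50},
    {"translation": [132, -9, 0], "rotation": [0, 0, 0], "claw": 50},
    {"translation": [176, -13, 0], "rotation": [0, 0, 0], "claw": 50},
    {"translation": [220, -16, 0], "rotation": [0, 0, 0], "claw": 50},
  ],
)

```text
clock: 5.2
tool_pos: [0.482, 0.107, 0.1569]
orientation: [-180.0, 0.0, -93.5]
force: [1.4, -0.1, -1.6]
opening: 0.0592
gripper_force: 30.0
```

Emit:
arm_command(
  steps=[
    {"translation": [44, -3, 0], "rotation": [0, 0, 0], "claw": 50},
    {"translation": [88, -6, 0], "rotation": [0, 0, 0], "claw": 50},
    {"translation": [132, -9, 0], "rotation": [0, 0, 0], "claw": 50},
    {"translation": [176, -13, 0], "rotation": [0, 0, 0], "claw": 50},
    {"translation": [219, -16, 0], "rotation": [0, 0, 0], "claw": 50},
  ],
)

```text
clock: 5.7
tool_pos: [0.4844, -0.1127, 0.157]
orientation: [-180.0, 0.0, -93.5]
force: [1.7, 1.3, -1.1]
opening: 0.0594
gripper_force: 30.0
```

Run:
```python
from h import *
plan(.4863,-.1111,.0238,-93.5)
p,d=snap("top"); s,_=snap("side"); 
a=cv2.resize(p[120:300,250:450],(440,396)); b=cv2.resize(s[100:300,220:400],(350,389)); im=np.zeros((396,800,3),np.uint8); im[:,:440]=a; im[:389,445:795]=b
cv2.imwrite("pics/h1.png",im[:,:,::-1])
```

```text
at [ 0.4844 -0.1127  0.157 ] [-1.7995e+02  1.0000e-02 -9.3540e+01] t 5.7 open 0.0594 gf 30.0
 trans mm [ -1.7  -1.6 133.2] rot [-0.01   0.003 -0.009]
```

View pics/h1.png

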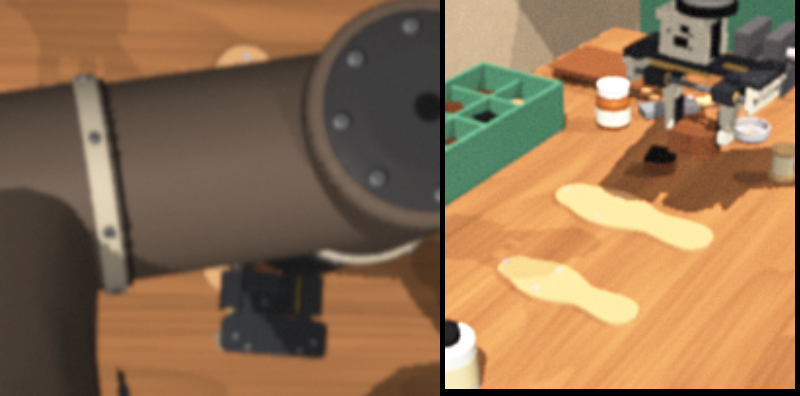

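The heel is held between the fingers at about (700,135) in the side half of the picture. The arm hides it from above. I'm lowering it onto the sole.

Emit:
arm_command(
  steps=[
    {"translation": [-1.7, -1.6, 35], "rotation": [0, 0, 0], "claw": 50},
    {"translation": [-1.7, -1.6, 70], "rotation": [0, 0, 0], "claw": 50},
    {"translation": [-1.7, -1.6, 100], "rotation": [0, 0, 0], "claw": 50},
    {"translation": [-1.7, -1.6, 120], "rotation": [0, 0, 0], "claw": 50},
    {"translation": [-1.7, -1.6, 127], "rotation": [0, 0, 0], "claw": 50},
  ],
)

```text
clock: 6.3
tool_pos: [0.485, -0.1093, 0.0277]
orientation: [179.8, -0.0, -93.6]
force: [-0.2, -0.3, -1.4]
opening: 0.0591
gripper_force: 30.0
```

Run:
```python
from h import *
plan(.4863,-.1111,.0238,-93.5)
p,d=snap("side"); W=cloud("side",d); 
uv=proj("side",np.array([[.4863,-.1111,.03]]))[0].astype(int);print(uv)
cv2.imwrite("pics/h2.png",cv2.resize(p[uv[1]-60:uv[1]+50,uv[0]-70:uv[0]+70],(700,550),interpolation=cv2.INTER_CUBIC)[:,:,::-1])
```

```text
at [ 0.485  -0.1093  0.0277] [ 1.798e+02 -3.000e-02 -9.356e+01] t 6.3 open 0.0591 gf 30.0
 trans mm [ 1.7 -1.4  3.9] rot [ 0.039 -0.006 -0.012]
[345 212]
```

View pics/h2.png

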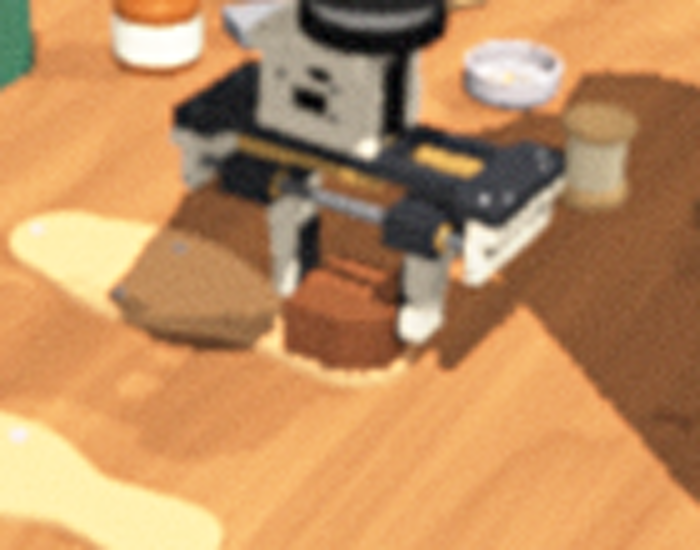

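Emit:
arm_command(
  steps=[
    {"translation": [1.7, -1.4, 1], "rotation": [0, 0, 0], "claw": 50},
    {"translation": [1.7, -1.4, 2], "rotation": [0, 0, 0], "claw": 50},
    {"translation": [1.7, -1.4, 3], "rotation": [0, 0, 0], "claw": 50},
    {"translation": [1.7, -1.4, 3], "rotation": [0, 0, 0], "claw": 50},
    {"translation": [1.7, -1.4, 3], "rotation": [0, 0, 0], "claw": 50},
  ],
)

```text
clock: 6.85
tool_pos: [0.488, -0.1111, 0.0271]
orientation: [-179.9, 0.0, -93.6]
force: [-0.6, -0.1, -1.2]
opening: 0.0594
gripper_force: 30.0
```

Run:
```python
from h import *
plan(.4863,-.1111,.0238,-93.5); print(ctrl.get_obs()["force"])
```

```text
at [ 0.488  -0.1111  0.0271] [-1.7995e+02  1.0000e-02 -9.3550e+01] t 6.85 open 0.0594 gf 30.0
 trans mm [0.1 1.7 3.3] rot [-0.011  0.002 -0.01 ]
[-0.64950256 -0.08432556 -1.16401698]
```

```bash
cat > led.py <<'E'
from h import *
import sys
L=[(-175,167,-25,-7.5),(-225,25,0,-7.58),(-240,-30,0,0),(-240,-30,0,-5.3),(-90,-49,120,-.05),(-1,-1,115,0),(0,0,-140,6.06),(220,-16,0,0),(219,-16,0,0),(-1.7,-1.6,127,0),(1.7,-1.4,3,0)]
def state(L):
    p=np.array([.17,-.653,.227]); T=R.from_euler("xyz",[180,0,-58.894-90-16.507],degrees=True)
    for a in L:
        p=p+T.apply(np.array(a[:3])/1e3); T=T*R.from_rotvec([0,0,np.radians(5*a[3])])
    return p,T
if __name__=="__main__":
    for i in range(0,len(L)+1): p,T=state(L[:i]); print(i,p.round(4),T.as_euler("xyz",degrees=True).round(2)[2])
E
python3 led.py
```

```text
0 [ 0.17  -0.653  0.227] -165.4
1 [ 0.2973 -0.4473  0.252 ] -127.9
2 [ 0.4157 -0.2544  0.252 ] -90.0
3 [ 0.4458 -0.0144  0.252 ] -90.0
4 [0.4758 0.2256 0.252 ] -63.5
5 [0.4795 0.328  0.132 ] -63.25
6 [0.4799 0.3294 0.017 ] -63.25
7 [0.4799 0.3294 0.157 ] -93.55
8 [0.4822 0.1088 0.157 ] -93.55
9 [ 0.4846 -0.1108  0.157 ] -93.55
10 [ 0.4863 -0.1092  0.03  ] -93.55
11 [ 0.4876 -0.111   0.027 ] -93.55
```

Emit:
arm_command(
  steps=[
    {"translation": [0, 2, 1], "rotation": [0, 0, 0], "claw": 50},
    {"translation": [0, 2, 2.5], "rotation": [0, 0, 0], "claw": 50},
    {"translation": [0, 2, 4], "rotation": [0, 0, 0], "claw": 50},
    {"translation": [0, 2, 4], "rotation": [0, 0, 0], "claw": 50},
    {"translation": [0, 2, 4], "rotation": [0, 0, 0], "claw": 50},
  ],
)

```text
clock: 7.35
tool_pos: [0.4855, -0.1111, 0.0237]
orientation: [180.0, -0.0, -93.5]
force: [-5.3, 3.3, 17.2]
opening: 0.0596
gripper_force: 30.0
```

Emit:
arm_command(
  steps=[
    {"translation": [0, 0, 0], "rotation": [0, 0, 0], "claw": 70},
    {"translation": [0, 0, 0], "rotation": [0, 0, 0], "claw": 75},
    {"translation": [0, 0, 0], "rotation": [0, 0, 0], "claw": 75},
    {"translation": [0, 0, 0], "rotation": [0, 0, 0], "claw": 75},
    {"translation": [0, 0, -20], "rotation": [0, 0, 0], "claw": 75},
  ],
)

```text
clock: 7.85
tool_pos: [0.4839, -0.1112, 0.0406]
orientation: [179.7, -0.0, -93.6]
force: [-0.0, 0.2, -0.4]
opening: 0.0753
gripper_force: 0.0
```

Emit:
arm_command(
  steps=[
    {"translation": [0, 0, -40], "rotation": [0, 0, 0], "claw": 87},
    {"translation": [0, 0, -80], "rotation": [0, 0, 0], "claw": 87},
    {"translation": [0, 0, -110], "rotation": [0, 0, 0], "claw": 87},
    {"translation": [45, 0, -110], "rotation": [0, 0, 0], "claw": 87},
    {"translation": [90, 0, -110], "rotation": [0, 0, 0], "claw": 87},
  ],
)

```text
clock: 8.35
tool_pos: [0.4813, -0.2009, 0.1541]
orientation: [-179.8, 0.0, -93.3]
force: [1.2, -0.5, -0.7]
opening: 0.087
gripper_force: 0.0
```

```bash
sed -i 's/^L=\[.*\]$/L=[tuple(map(float,l.split(","))) for l in open("led.txt").read().split()]/' led.py
cat > led.txt <<'E'
-175,167,-25,-7.5
-225,25,0,-7.58
-240,-30,0,0
-240,-30,0,-5.3
-90,-49,120,-.05
-1,-1,115,0
0,0,-140,6.06
220,-16,0,0
219,-16,0,0
-1.7,-1.6,127,0
1.7,-1.4,3,0
0,2,4,0
0,0,-20,0
90,0,-110,0
E
cat >> led.py <<'E'
def go(x,y,z,yaw):
    p,T=state(L); G=R.from_euler("xyz",[180,0,yaw],degrees=True)
    print("cmd at",p.round(4),T.as_euler("xyz",degrees=True)[2].round(2),"-> mm",(T.inv().apply(np.array([x,y,z])-p)*1e3).round(1),"rot",((T.inv()*G).as_rotvec(degrees=True)/5).round(3)[2])
def meas(n,k,q0,base=0.,color=False):
    p,d=snap(n); H=cv2.medianBlur(np.nan_to_num(cloud(n,d)[...,2]).astype(np.float32),3); poly,h=SH[k]
    z0=base+(.0 if color else .5*h); mask=(p.max(2)<70) if color else H>z0
    q,e=fit(n,poly,np.array(q0),z0,base+h,mask,k in("hl","hs","tp")); print(n,k,q[:2].round(4),np.degrees(q[2]).round(1),round(e,3)); return p
E
python3 - <<'E'
from led import *
go(.6176,-.2665,.15,12-90)
meas("side","hl",(.457,-.108,-.06),.006)
meas("top","hl",(.457,-.108,-.06),.006)
E
```

```text
cmd at [ 0.4801 -0.2007  0.153 ] -93.55 -> mm [  57.2 -141.3    3. ] rot -3.11
side hl [ 0.4551 -0.107 ] -2.9 0.025
top hl [ 0.4454 -0.1244] 1.7 0.903
```

Emit:
arm_command(
  steps=[
    {"translation": [16, -40, 3], "rotation": [0, 0, -1], "claw": 87},
    {"translation": [32, -80, 3], "rotation": [0, 0, -2], "claw": 87},
    {"translation": [48, -120, 3], "rotation": [0, 0, -3], "claw": 87},
    {"translation": [57.2, -141.3, 30], "rotation": [0, 0, -3.15], "claw": 87},
    {"translation": [57.2, -141.3, 60], "rotation": [0, 0, -3.15], "claw": 87},
  ],
)

```text
clock: 8.95
tool_pos: [0.6208, -0.2679, 0.0914]
orientation: [-179.9, -0.1, -77.8]
force: [-1.1, 1.2, -1.0]
opening: 0.0868
gripper_force: 0.0
```

Emit:
arm_command(
  steps=[
    {"translation": [0, 0, 30], "rotation": [0, 0, 0], "claw": 87},
    {"translation": [0, 0, 60], "rotation": [0, 0, 0], "claw": 87},
    {"translation": [0, 0, 81], "rotation": [0, 0, 0], "claw": 87},
    {"translation": [0, 0, 81], "rotation": [0, 0, 0], "claw": 87},
    {"translation": [0, 0, 81], "rotation": [0, 0, 0], "claw": 87},
  ],
)

```text
clock: 9.45
tool_pos: [0.6177, -0.2666, 0.0115]
orientation: [179.9, 0.0, -77.8]
force: [-0.4, -0.5, 0.6]
opening: 0.087
gripper_force: 0.0
```

Emit:
arm_command(
  steps=[
    {"translation": [0, 0, 0], "rotation": [0, 0, 0], "claw": 38},
    {"translation": [0, 0, 0], "rotation": [0, 0, 0], "claw": 38},
    {"translation": [0, 0, 0], "rotation": [0, 0, 0], "claw": 38},
    {"translation": [0, 0, 0], "rotation": [0, 0, 0], "claw": 38},
    {"translation": [0, 0, 0], "rotation": [0, 0, 0], "claw": 38},
  ],
)

```text
clock: 9.95
tool_pos: [0.6178, -0.2667, 0.012]
orientation: [-180.0, -0.0, -77.8]
force: [-0.4, 0.5, -0.8]
opening: 0.0526
gripper_force: 0.0
```

Emit:
arm_command(
  steps=[
    {"translation": [0, 0, 0], "rotation": [0, 0, 0], "claw": 38},
    {"translation": [0, 0, 0], "rotation": [0, 0, 0], "claw": 38},
    {"translation": [0, 0, -40], "rotation": [0, 0, 0], "claw": 38},
    {"translation": [0, 0, -80], "rotation": [0, 0, 0], "claw": 38},
    {"translation": [0, 0, -120], "rotation": [0, 0, 0], "claw": 38},
  ],
)

```text
clock: 10.45
tool_pos: [0.6172, -0.2666, 0.1324]
orientation: [179.9, 0.0, -77.8]
force: [0.8, -0.3, -0.8]
opening: 0.0458
gripper_force: 30.0
```

```bash
cat >> led.txt <<'E'
57.2,-141.3,60,-3.15
0,0,81,0
0,0,-120,0
E
python3 - <<'E'
from led import *
p,T=state(L[:-1]); print(p)
go(.4846,.0877,.13,-93.75)
E
```

```text
[ 0.6175525  -0.26650407  0.012     ]
cmd at [ 0.6176 -0.2665  0.132 ] -77.8 -> mm [-374.3   55.1    2. ] rot 3.19
```

Emit:
arm_command(
  steps=[
    {"translation": [-46, 7, 0], "rotation": [0, 0, 0], "claw": 38},
    {"translation": [-92, 14, 0], "rotation": [0, 0, 0], "claw": 38},
    {"translation": [-138, 20, 0], "rotation": [0, 0, 0], "claw": 38},
    {"translation": [-184, 27, 0], "rotation": [0, 0, 0], "claw": 38},
    {"translation": [-230, 34, 0], "rotation": [0, 0, 0], "claw": 38},
  ],
)

```text
clock: 10.95
tool_pos: [0.5349, -0.0476, 0.1315]
orientation: [-180.0, 0.0, -77.8]
force: [1.0, 1.3, -0.6]
opening: 0.0453
gripper_force: 30.0
```

Emit:
arm_command(
  steps=[
    {"translation": [-46, 7, 0], "rotation": [0, 0, 1], "claw": 38},
    {"translation": [-92, 14, 0], "rotation": [0, 0, 2], "claw": 38},
    {"translation": [-130, 19, 0], "rotation": [0, 0, 3.19], "claw": 38},
    {"translation": [-144.3, 21.1, 20], "rotation": [0, 0, 3.19], "claw": 38},
    {"translation": [-144.3, 21.1, 60], "rotation": [0, 0, 3.19], "claw": 38},
  ],
)

```text
clock: 11.45
tool_pos: [0.4866, 0.0909, 0.0739]
orientation: [-179.6, 0.2, -93.5]
force: [1.1, 0.9, -1.2]
opening: 0.0455
gripper_force: 30.0
```

Emit:
arm_command(
  steps=[
    {"translation": [0, 0, 25], "rotation": [0, 0, 0], "claw": 38},
    {"translation": [0, 0, 44], "rotation": [0, 0, 0], "claw": 38},
    {"translation": [0, 0, 50], "rotation": [0, 0, 0], "claw": 38},
    {"translation": [0, 0, 54], "rotation": [0, 0, 0], "claw": 38},
    {"translation": [0, 0, 54], "rotation": [0, 0, 0], "claw": 38},
  ],
)

```text
clock: 11.95
tool_pos: [0.4851, 0.0876, 0.0182]
orientation: [-180.0, 0.0, -93.7]
force: [-0.1, 0.1, -1.0]
opening: 0.0458
gripper_force: 30.0
```

Emit:
arm_command(
  steps=[
    {"translation": [0, 0, 0], "rotation": [0, 0, 0], "claw": 38},
    {"translation": [0, 0, 0], "rotation": [0, 0, 0], "claw": 57},
    {"translation": [0, 0, 0], "rotation": [0, 0, 0], "claw": 65},
    {"translation": [0, 0, 0], "rotation": [0, 0, 0], "claw": 65},
    {"translation": [0, 0, -20], "rotation": [0, 0, 0], "claw": 65},
  ],
)

```text
clock: 12.45
tool_pos: [0.4832, 0.0867, 0.036]
orientation: [179.8, -0.1, -93.8]
force: [-0.5, 0.8, -0.0]
opening: 0.0643
gripper_force: 0.0
```

Emit:
arm_command(
  steps=[
    {"translation": [0, 0, -40], "rotation": [0, 0, 0], "claw": 87},
    {"translation": [0, 0, -80], "rotation": [0, 0, 0], "claw": 87},
    {"translation": [0, 0, -110], "rotation": [0, 0, 0], "claw": 87},
    {"translation": [-45, 0, -110], "rotation": [0, 0, 0], "claw": 87},
    {"translation": [-90, 0, -110], "rotation": [0, 0, 0], "claw": 87},
  ],
)

```text
clock: 12.95
tool_pos: [0.4913, 0.1781, 0.1495]
orientation: [-179.8, 0.2, -93.9]
force: [0.9, 0.1, -1.1]
opening: 0.0871
gripper_force: 0.0
```

```bash
cat >> led.txt <<'E'
-230,34,0,0
-144.3,21.1,60,3.19
0,0,54,0
0,0,-20,0
-90,0,-110,0
E
python3 - <<'E'
from led import *
go(.567,.437,.15,-109)
p=meas("side","hs",(.4617,.0892,-.06),.006)
p=meas("top","hs",(.4617,.0892,-.06),.006)
meas("top","hl",(.457,-.108,-.06),.006)
cv2.imwrite("pics/t3.png",cv2.resize(p[130:280,200:420],(792,540),interpolation=cv2.INTER_CUBIC)[:,:,::-1])
E
```

```text
cmd at [0.4905 0.1775 0.148 ] -93.75 -> mm [-263.9  -59.4   -2. ] rot 3.05
side hs [0.4622 0.0898] -4.1 0.026
top hs [0.4637 0.0893] -3.8 0.015
top hl [ 0.4572 -0.1078] -3.3 0.02
```

View pics/t3.png

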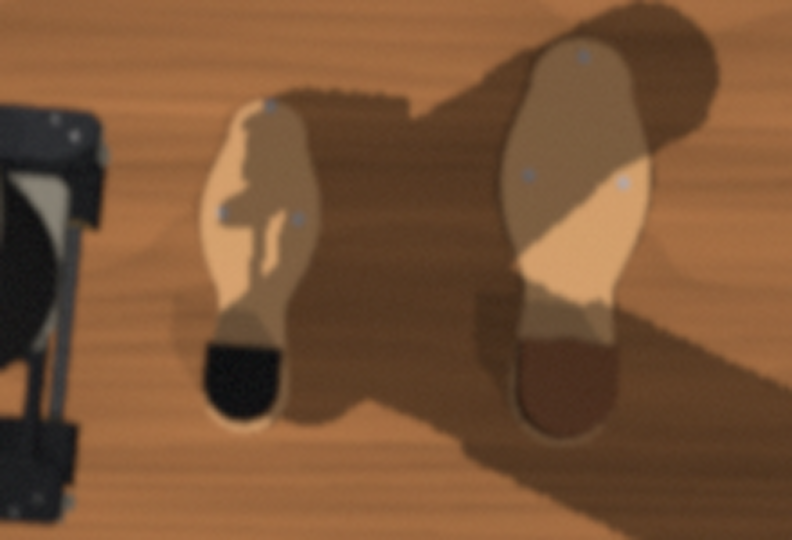

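The large heel measures within 1 mm of its sole's heel. The small heel at (243,385) sits about 2 mm too far forward, with a wide tan strip behind it, so I'm re-gripping to slide it back.

Emit:
arm_command(
  steps=[
    {"translation": [45, 1, 0], "rotation": [0, 0, 0], "claw": 75},
    {"translation": [90, 2.3, 0], "rotation": [0, 0, 0], "claw": 75},
    {"translation": [90, 2.3, 40], "rotation": [0, 0, 0], "claw": 75},
    {"translation": [90, 2.3, 80], "rotation": [0, 0, 0], "claw": 75},
    {"translation": [90, 2.3, 90], "rotation": [0, 0, 0], "claw": 75},
  ],
)

```text
clock: 13.6
tool_pos: [0.4797, 0.0852, 0.0544]
orientation: [179.7, -0.2, -93.9]
force: [-0.2, 0.1, 0.7]
opening: 0.0752
gripper_force: 0.0
```

Emit:
arm_command(
  steps=[
    {"translation": [0, 0, 25], "rotation": [0, 0, 0], "claw": 75},
    {"translation": [0, 0, 40], "rotation": [0, 0, 0], "claw": 70},
    {"translation": [0, 0, 40], "rotation": [0, 0, 0], "claw": 60},
    {"translation": [0, 0, 40], "rotation": [0, 0, 0], "claw": 50},
    {"translation": [0, 0, 40], "rotation": [0, 0, 0], "claw": 42},
  ],
)

```text
clock: 14.1
tool_pos: [0.4832, 0.0881, 0.0189]
orientation: [-179.9, 0.1, -93.7]
force: [0.4, -0.1, -0.5]
opening: 0.0515
gripper_force: 0.0
```

Emit:
arm_command(
  steps=[
    {"translation": [0, 0, 0], "rotation": [0, 0, 0], "claw": 42},
    {"translation": [0, 0, 0], "rotation": [0, 0, 0], "claw": 42},
    {"translation": [0, 0, 0], "rotation": [0, 0, 0], "claw": 60},
    {"translation": [0, 0, 0], "rotation": [0, 0, 0], "claw": 65},
    {"translation": [0, 0, -20], "rotation": [0, 0, 0], "claw": 65},
  ],
)

```text
clock: 14.6
tool_pos: [0.4807, 0.0868, 0.0359]
orientation: [179.8, -0.1, -93.8]
force: [-0.1, -0.4, 0.1]
opening: 0.0622
gripper_force: 0.0
```

Emit:
arm_command(
  steps=[
    {"translation": [0, 0, -40], "rotation": [0, 0, 0], "claw": 87},
    {"translation": [0, 0, -80], "rotation": [0, 0, 0], "claw": 87},
    {"translation": [0, 0, -110], "rotation": [0, 0, 0], "claw": 87},
    {"translation": [-45, 0, -110], "rotation": [0, 0, 0], "claw": 87},
    {"translation": [-90, 0, -110], "rotation": [0, 0, 0], "claw": 87},
  ],
)

```text
clock: 15.1
tool_pos: [0.4888, 0.1781, 0.1493]
orientation: [-179.9, 0.1, -93.9]
force: [1.0, 0.1, 0.4]
opening: 0.0867
gripper_force: 0.0
```

```bash
cat >> led.txt <<'E'
90,2.3,90,0
0,0,40,0
0,0,-20,0
-90,0,-110,0
E
python3 - <<'E'
from led import *
go(.567,.437,.15,-109)
p=meas("side","hs",(.4617,.0892,-.06),.006)
p=meas("top","hs",(.4617,.0892,-.06),.006)
E
```

```text
cmd at [0.4882 0.1777 0.148 ] -93.75 -> mm [-263.9  -61.7   -2. ] rot 3.05
side hs [0.4602 0.0892] -3.0 0.035
top hs [0.4615 0.0893] -3.5 0.017
```

Emit:
arm_command(
  steps=[
    {"translation": [-46, -11, 0], "rotation": [0, 0, 0], "claw": 72},
    {"translation": [-92, -22, 0], "rotation": [0, 0, 0], "claw": 72},
    {"translation": [-138, -33, 0], "rotation": [0, 0, 0], "claw": 72},
    {"translation": [-184, -44, 0], "rotation": [0, 0, 0], "claw": 72},
    {"translation": [-230, -54, 0], "rotation": [0, 0, 0], "claw": 72},
  ],
)

```text
clock: 15.7
tool_pos: [0.5575, 0.4048, 0.1472]
orientation: [180.0, -0.0, -93.8]
force: [0.9, 0.2, -0.3]
opening: 0.072
gripper_force: 0.0
```

Emit:
arm_command(
  steps=[
    {"translation": [-34.1, -8.3, 0], "rotation": [0, 0, 1.5], "claw": 72},
    {"translation": [-34.1, -8.3, 0], "rotation": [0, 0, 3.05], "claw": 72},
    {"translation": [-34.1, -8.3, 40], "rotation": [0, 0, 3.05], "claw": 72},
    {"translation": [-34.1, -8.3, 80], "rotation": [0, 0, 3.05], "claw": 72},
    {"translation": [-34.1, -8.3, 110], "rotation": [0, 0, 3.05], "claw": 72},
  ],
)

```text
clock: 16.2
tool_pos: [0.5667, 0.4357, 0.0347]
orientation: [179.9, -0.1, -109.0]
force: [0.7, -0.2, -1.2]
opening: 0.0723
gripper_force: 0.0
```

Emit:
arm_command(
  steps=[
    {"translation": [0, 0, 15], "rotation": [0, 0, 0], "claw": 72},
    {"translation": [0, 0, 30], "rotation": [0, 0, 0], "claw": 72},
    {"translation": [0, 0, 34], "rotation": [0, 0, 0], "claw": 72},
    {"translation": [0, 0, 36], "rotation": [0, 0, 0], "claw": 72},
    {"translation": [0, 0, 36], "rotation": [0, 0, 0], "claw": 72},
  ],
)

```text
clock: 16.7
tool_pos: [0.5683, 0.4375, 0.0027]
orientation: [-180.0, 0.1, -109.0]
force: [-1.4, -0.2, 0.6]
opening: 0.0719
gripper_force: 0.0
```

Emit:
arm_command(
  steps=[
    {"translation": [0, 0, 0], "rotation": [0, 0, 0], "claw": 50},
    {"translation": [0, 0, 0], "rotation": [0, 0, 0], "claw": 50},
    {"translation": [0, 0, 0], "rotation": [0, 0, 0], "claw": 50},
    {"translation": [0, 0, 0], "rotation": [0, 0, 0], "claw": 50},
    {"translation": [0, 0, 0], "rotation": [0, 0, 0], "claw": 50},
  ],
)

```text
clock: 17.2
tool_pos: [0.5681, 0.4374, 0.0026]
orientation: [-180.0, 0.1, -109.0]
force: [-2.2, 0.2, 6.2]
opening: 0.0589
gripper_force: 30.0
```

Emit:
arm_command(
  steps=[
    {"translation": [0, 0, -10], "rotation": [0, 0, 0], "claw": 50},
    {"translation": [0, 0, -40], "rotation": [0, 0, 0], "claw": 50},
    {"translation": [0, 0, -80], "rotation": [0, 0, 0], "claw": 50},
    {"translation": [0, 0, -120], "rotation": [0, 0, 0], "claw": 50},
    {"translation": [0, 0, -160], "rotation": [0, 0, 0], "claw": 50},
  ],
)

```text
clock: 17.7
tool_pos: [0.5675, 0.4366, 0.1635]
orientation: [180.0, -0.0, -109.0]
force: [0.0, 0.1, -0.5]
opening: 0.0587
gripper_force: 30.0
```

```bash
cat >> led.txt <<'E'
-230,-54,0,0
-34.1,-8.3,110,3.05
0,0,36,0
0,0,-160,0
E
python3 - <<'E'
from led import *
print(state(L[:-1])[0]); go(.4857,-.1103,.15,-93.5)
p,d=snap("side"); uv=proj("side",np.array([[.5675,.4374,.16]]))[0].astype(int)
y0=max(uv[1]-70,0);x0=max(uv[0]-70,0)
cv2.imwrite("pics/tp.png",cv2.resize(p[y0:y0+140,x0:x0+160],(640,560),interpolation=cv2.INTER_CUBIC)[:,:,::-1])
E
```

```text
[0.56764107 0.43711723 0.002     ]
cmd at [0.5676 0.4371 0.162 ] -109.0 -> mm [ 544.3 -100.8   12. ] rot -3.1
```

View pics/tp.png

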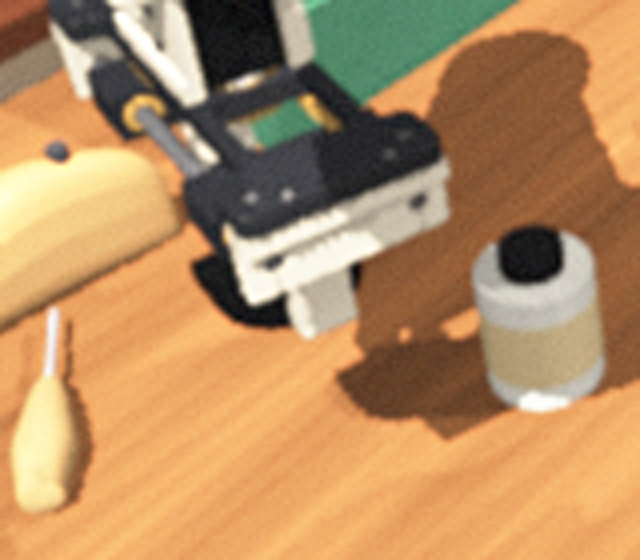

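Emit:
arm_command(
  steps=[
    {"translation": [45, -8, 0], "rotation": [0, 0, 0], "claw": 50},
    {"translation": [90, -17, 0], "rotation": [0, 0, 0], "claw": 50},
    {"translation": [135, -25, 0], "rotation": [0, 0, 0], "claw": 50},
    {"translation": [180, -33, 0], "rotation": [0, 0, 0], "claw": 50},
    {"translation": [225, -42, 0], "rotation": [0, 0, 0], "claw": 50},
  ],
)

```text
clock: 18.25
tool_pos: [0.5335, 0.2087, 0.1618]
orientation: [-180.0, 0.0, -109.0]
force: [1.1, -0.5, -0.9]
opening: 0.0586
gripper_force: 30.0
```

Emit:
arm_command(
  steps=[
    {"translation": [45, -8, 0], "rotation": [0, 0, 0], "claw": 50},
    {"translation": [90, -17, 0], "rotation": [0, 0, 0], "claw": 50},
    {"translation": [135, -25, 0], "rotation": [0, 0, 0], "claw": 50},
    {"translation": [180, -33, 0], "rotation": [0, 0, 0], "claw": 50},
    {"translation": [225, -42, 0], "rotation": [0, 0, 0], "claw": 50},
  ],
)

```text
clock: 18.75
tool_pos: [0.4999, -0.0176, 0.1621]
orientation: [-180.0, 0.0, -109.0]
force: [1.3, 0.3, -0.2]
opening: 0.0593
gripper_force: 30.0
```

Emit:
arm_command(
  steps=[
    {"translation": [45, -8, 0], "rotation": [0, 0, -1], "claw": 50},
    {"translation": [80, -14, 0], "rotation": [0, 0, -2], "claw": 50},
    {"translation": [93.7, -16.9, 0], "rotation": [0, 0, -3.1], "claw": 50},
    {"translation": [93.7, -16.9, 40], "rotation": [0, 0, -3.1], "claw": 50},
    {"translation": [93.7, -16.9, 80], "rotation": [0, 0, -3.1], "claw": 50},
  ],
)

```text
clock: 19.25
tool_pos: [0.487, -0.1107, 0.0821]
orientation: [-179.7, 0.1, -93.6]
force: [-0.3, 0.2, -0.7]
opening: 0.0592
gripper_force: 30.0
```

```bash
cat >> led.txt <<'E'
225,-42,0,0
225,-42,0,0
93.7,-16.9,80,-3.1
E
python3 - <<'E'
from led import *
go(.4857,-.1098,.0405,-93.5)
o=ctrl.get_obs();print(o["opening"])
p,d=snap("side")
cv2.imwrite("pics/tp2.png",cv2.resize(p[140:270,280:420],(700,600),interpolation=cv2.INTER_CUBIC)[:,:,::-1])
E
```

```text
cmd at [ 0.486  -0.1098  0.082 ] -93.5 -> mm [ 0.   0.3 41.5] rot -0.0
0.05920151156069289
```

View pics/tp2.png

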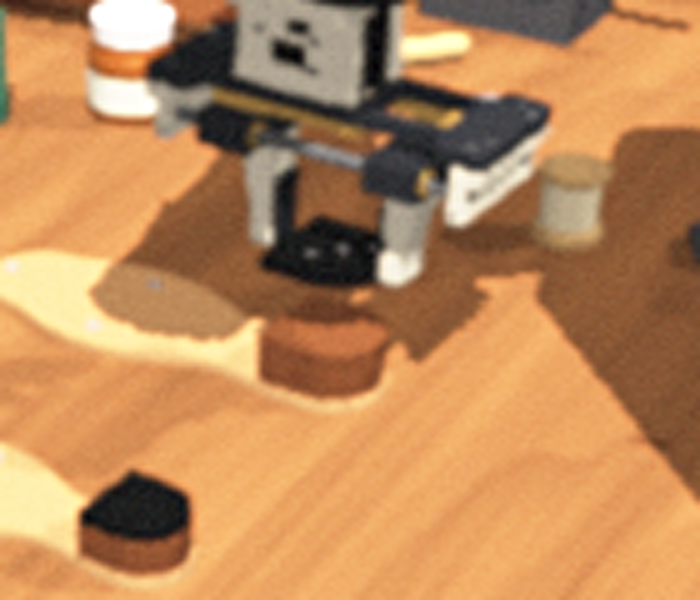

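The top piece is held level at about (330,250), right above the large heel at (325,350). I'm lowering and releasing it.

Emit:
arm_command(
  steps=[
    {"translation": [0, 0.3, 20], "rotation": [0, 0, 0], "claw": 50},
    {"translation": [0, 0.3, 34], "rotation": [0, 0, 0], "claw": 50},
    {"translation": [0, 0.3, 39], "rotation": [0, 0, 0], "claw": 50},
    {"translation": [0, 0.3, 41.8], "rotation": [0, 0, 0], "claw": 50},
    {"translation": [0, 0.3, 41.8], "rotation": [0, 0, 0], "claw": 50},
  ],
)

```text
clock: 19.8
tool_pos: [0.4863, -0.1099, 0.0408]
orientation: [-180.0, -0.0, -93.5]
force: [-0.7, -0.5, 0.6]
opening: 0.0591
gripper_force: 30.0
```

Emit:
arm_command(
  steps=[
    {"translation": [0, 0, 0], "rotation": [0, 0, 0], "claw": 50},
    {"translation": [0, 0, 0], "rotation": [0, 0, 0], "claw": 68},
    {"translation": [0, 0, 0], "rotation": [0, 0, 0], "claw": 75},
    {"translation": [0, 0, 0], "rotation": [0, 0, 0], "claw": 75},
    {"translation": [0, 0, -20], "rotation": [0, 0, 0], "claw": 75},
  ],
)

```text
clock: 20.3
tool_pos: [0.484, -0.1101, 0.0581]
orientation: [179.7, -0.0, -93.5]
force: [0.3, 0.6, 0.2]
opening: 0.0746
gripper_force: 0.0
```

Emit:
arm_command(
  steps=[
    {"translation": [0, 0, -50], "rotation": [0, 0, 0], "claw": 87},
    {"translation": [0, 0, -90], "rotation": [0, 0, 0], "claw": 87},
    {"translation": [-45, 0, -90], "rotation": [0, 0, 0], "claw": 87},
    {"translation": [-90, 0, -90], "rotation": [0, 0, 0], "claw": 87},
    {"translation": [-135, 0, -90], "rotation": [0, 0, 0], "claw": 87},
  ],
)

```text
clock: 20.8
tool_pos: [0.4941, 0.026, 0.1505]
orientation: [-179.9, 0.0, -93.6]
force: [0.7, 0.6, -0.7]
opening: 0.0871
gripper_force: 0.0
```

Emit:
arm_command(
  steps=[
    {"translation": [-45, 0, 0], "rotation": [0, 0, 0], "claw": 87},
    {"translation": [-90, 0, 0], "rotation": [0, 0, 0], "claw": 87},
    {"translation": [-135, 0, 0], "rotation": [0, 0, 0], "claw": 87},
    {"translation": [-180, 0, 0], "rotation": [0, 0, 0], "claw": 87},
    {"translation": [-225, 0, 0], "rotation": [0, 0, 0], "claw": 87},
  ],
)

```text
clock: 21.3
tool_pos: [0.5076, 0.2513, 0.1499]
orientation: [-180.0, 0.0, -93.5]
force: [0.1, -0.3, -0.2]
opening: 0.0869
gripper_force: 0.0
```

```bash
cat >> led.txt <<'E'
0,.3,41.8,0
0,0,-20,0
-135,0,-90,0
-225,0,0,0
E
python3 - <<'E'
from led import *
go(.568,.297,.15,-93.5)
meas("top","hs",(.4617,.0892,-.06),.006)
meas("top","hl",(.457,-.108,-.06),.006)   # body of heel+tp (mask h>22mm)
SH["tp"]=(D(.03,.058),.01)
p=meas("top","tp",(.457,-.108,-.06),.038,True)
meas("side","tp",(.457,-.108,-.06),.038,True)
p=meas("top","tin",(.568,.297,0))
cv2.imwrite("pics/t4.png",cv2.resize(p[130:280,200:420],(792,540),interpolation=cv2.INTER_CUBIC)[:,:,::-1])
E
```

```text
cmd at [0.5077 0.2495 0.1502] -93.5 -> mm [-51.1 -57.3   0.2] rot -0.0
top hs [0.4614 0.0895] -4.0 0.018
top hl [ 0.4583 -0.108 ] -4.0 0.033
top tp [ 0.4561 -0.1051] -4.6 0.059
side tp [ 0.4556 -0.1123] 9.1 0.138
top tin [0.5363 0.355 ] -32.6 0.847
```

View pics/t4.png

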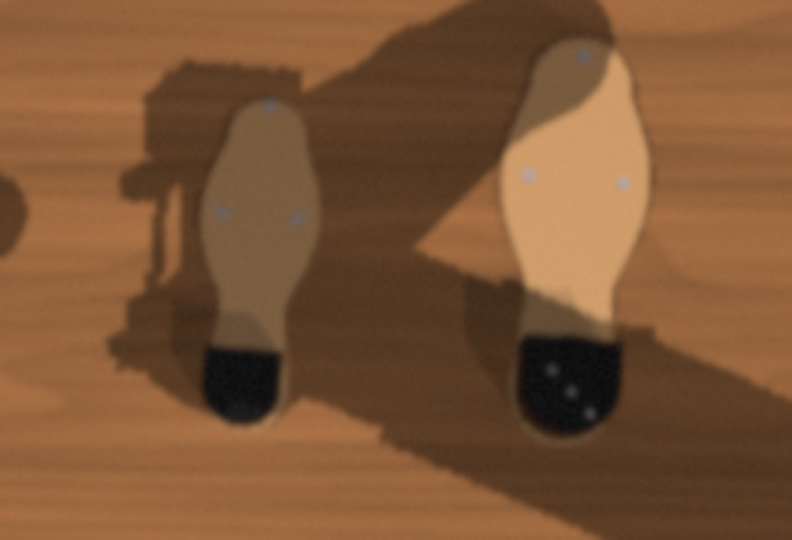

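The top piece lies on the large heel at (568,385), with the outlines coinciding, and the small heel sits well at (243,385). Next is the tin.

Emit:
arm_command(
  steps=[
    {"translation": [-30, -32, 0], "rotation": [0, 0, 0], "claw": 87},
    {"translation": [-51, -57, 0], "rotation": [0, 0, 0], "claw": 87},
    {"translation": [-51, -57, 35], "rotation": [0, 0, 0], "claw": 87},
    {"translation": [-51, -57, 70], "rotation": [0, 0, 0], "claw": 87},
    {"translation": [-51, -57, 95], "rotation": [0, 0, 0], "claw": 87},
  ],
)

```text
clock: 22.05
tool_pos: [0.5672, 0.2945, 0.0526]
orientation: [179.9, -0.1, -93.6]
force: [-0.2, 0.2, -0.1]
opening: 0.0873
gripper_force: 0.0
```

Emit:
arm_command(
  steps=[
    {"translation": [0, 0, 20], "rotation": [0, 0, 0], "claw": 87},
    {"translation": [0, 0, 20], "rotation": [0, 0, 0], "claw": 80},
    {"translation": [0, 0, 20], "rotation": [0, 0, 0], "claw": 72},
    {"translation": [0, 0, 20], "rotation": [0, 0, 0], "claw": 66},
    {"translation": [0, 0, 20], "rotation": [0, 0, 0], "claw": 62},
  ],
)

```text
clock: 22.55
tool_pos: [0.5686, 0.2971, 0.0364]
orientation: [-179.9, 0.1, -93.5]
force: [-0.3, -0.1, -0.4]
opening: 0.0645
gripper_force: 0.0
```

Emit:
arm_command(
  steps=[
    {"translation": [0, 0, 0], "rotation": [0, 0, 0], "claw": 55},
    {"translation": [0, 0, 0], "rotation": [0, 0, 0], "claw": 52},
    {"translation": [0, 0, 0], "rotation": [0, 0, 0], "claw": 52},
    {"translation": [0, 0, 0], "rotation": [0, 0, 0], "claw": 52},
    {"translation": [0, 0, 0], "rotation": [0, 0, 0], "claw": 52},
  ],
)

```text
clock: 23.05
tool_pos: [0.5681, 0.2971, 0.036]
orientation: [-179.9, 0.0, -93.5]
force: [-1.6, -0.3, 6.1]
opening: 0.0595
gripper_force: 30.0
```

```bash
cat >> led.txt <<'E'
-51,-57,95,0
0,0,20,0
E
python3 - <<'E'
from led import *
go(.485,-.011,.135,-93.5); print(ctrl.get_obs()["force"])
p,d=snap("top"); H=cv2.medianBlur(np.nan_to_num(cloud("top",d)[...,2]).astype(np.float32),3)
q,e=fit("top",D(.03,.058),np.array((.457,-.108,-.06)),.043,.048,H>.043); print("tp",q.round(4),np.degrees(q[2]),e)
E
```

```text
cmd at [0.5677 0.297  0.0352] -93.5 -> mm [312.4  63.8 -99.8] rot -0.0
[-1.63894724 -0.26019497  6.10238662]
tp [ 0.458  -0.1076 -0.0738] -4.2281761729871965 0.017778397516454634
```

Emit:
arm_command(
  steps=[
    {"translation": [0, 0, -10], "rotation": [0, 0, 0], "claw": 52},
    {"translation": [0, 0, -30], "rotation": [0, 0, 0], "claw": 52},
    {"translation": [0, 0, -55], "rotation": [0, 0, 0], "claw": 52},
    {"translation": [0, 0, -80], "rotation": [0, 0, 0], "claw": 52},
    {"translation": [0, 0, -90], "rotation": [0, 0, 0], "claw": 52},
  ],
)

```text
clock: 23.6
tool_pos: [0.5688, 0.2975, 0.1278]
orientation: [-179.8, 0.1, -93.5]
force: [0.8, 0.1, -1.8]
opening: 0.0594
gripper_force: 30.0
```

Emit:
arm_command(
  steps=[
    {"translation": [15, 3, 0], "rotation": [0, 0, 0], "claw": 52},
    {"translation": [40, 8, 0], "rotation": [0, 0, 0], "claw": 52},
    {"translation": [72, 15, 0], "rotation": [0, 0, 0], "claw": 52},
    {"translation": [104, 21, 0], "rotation": [0, 0, 0], "claw": 52},
    {"translation": [136, 28, 0], "rotation": [0, 0, 0], "claw": 52},
  ],
)

```text
clock: 24.1
tool_pos: [0.5299, 0.1606, 0.1234]
orientation: [179.9, -0.1, -93.5]
force: [0.3, 0.0, -2.6]
opening: 0.0594
gripper_force: 30.0
```

Emit:
arm_command(
  steps=[
    {"translation": [35, 7, 0], "rotation": [0, 0, 0], "claw": 52},
    {"translation": [70, 14, 0], "rotation": [0, 0, 0], "claw": 52},
    {"translation": [105, 21, 0], "rotation": [0, 0, 0], "claw": 52},
    {"translation": [140, 28, 0], "rotation": [0, 0, 0], "claw": 52},
    {"translation": [162, 33, 0], "rotation": [0, 0, 0], "claw": 52},
  ],
)

```text
clock: 24.6
tool_pos: [0.4863, 0.0005, 0.1237]
orientation: [179.9, -0.0, -93.6]
force: [0.9, 0.4, -2.6]
opening: 0.0594
gripper_force: 30.0
```

Emit:
arm_command(
  steps=[
    {"translation": [10, 2, 0], "rotation": [0, 0, 0], "claw": 52},
    {"translation": [14.4, 2.8, 10], "rotation": [0, 0, 0], "claw": 52},
    {"translation": [14.4, 2.8, 35], "rotation": [0, 0, 0], "claw": 52},
    {"translation": [14.4, 2.8, 60], "rotation": [0, 0, 0], "claw": 52},
    {"translation": [14.4, 2.8, 80], "rotation": [0, 0, 0], "claw": 52},
  ],
)

```text
clock: 25.1
tool_pos: [0.4844, -0.0108, 0.0426]
orientation: [179.9, -0.0, -93.5]
force: [-0.9, -0.3, -1.3]
opening: 0.0596
gripper_force: 30.0
```

Emit:
arm_command(
  steps=[
    {"translation": [0, 0, 4], "rotation": [0, 0, 0], "claw": 52},
    {"translation": [0, 0, 7], "rotation": [0, 0, 0], "claw": 52},
    {"translation": [0, 0, 9], "rotation": [0, 0, 0], "claw": 52},
    {"translation": [0, 0, 10], "rotation": [0, 0, 0], "claw": 52},
    {"translation": [0, 0, 10], "rotation": [0, 0, 0], "claw": 52},
  ],
)

```text
clock: 25.6
tool_pos: [0.4856, -0.0108, 0.036]
orientation: [-179.9, 0.0, -93.5]
force: [-2.0, 0.9, 2.3]
opening: 0.0594
gripper_force: 30.0
```

```bash
cat >> led.txt <<'E'
0,0,-90,0
136,28,0,0
162,33,0,0
14.4,2.8,80,0
0,0,10,0
E
python3 - <<'E'
from led import *
go(.545,-.452,.15,-93.5); print(ctrl.get_obs()["force"])
p,d=snap("side")
cv2.imwrite("pics/tin.png",cv2.resize(p[150:300,230:420],(760,600),interpolation=cv2.INTER_CUBIC)[:,:,::-1])
E
```

```text
cmd at [ 0.485  -0.011   0.0352] -93.5 -> mm [ 436.6  -86.9 -114.8] rot -0.0
[-2.01123929  0.92208846  2.30877289]
```

View pics/tin.png

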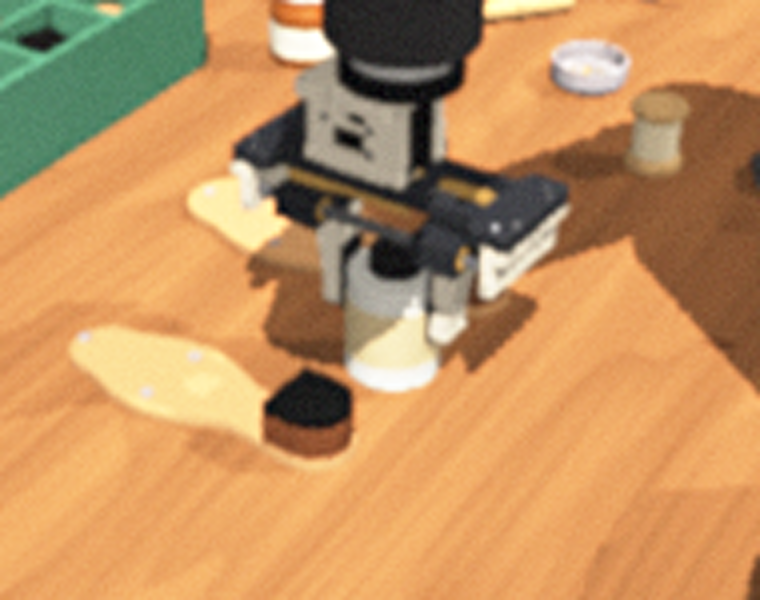

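The tin stands upright at (390,345) between the heels, clear of both. I'm releasing it and going for the dish.

Emit:
arm_command(
  steps=[
    {"translation": [0, 0, 0], "rotation": [0, 0, 0], "claw": 64},
    {"translation": [0, 0, 0], "rotation": [0, 0, 0], "claw": 72},
    {"translation": [0, 0, 0], "rotation": [0, 0, 0], "claw": 80},
    {"translation": [0, 0, 0], "rotation": [0, 0, 0], "claw": 80},
    {"translation": [0, 0, -10], "rotation": [0, 0, 0], "claw": 80},
  ],
)

```text
clock: 26.15
tool_pos: [0.4842, -0.0115, 0.0441]
orientation: [179.9, -0.1, -93.5]
force: [-1.4, -0.2, -0.4]
opening: 0.0793
gripper_force: 0.0
```

Emit:
arm_command(
  steps=[
    {"translation": [0, 0, -30], "rotation": [0, 0, 0], "claw": 87},
    {"translation": [0, 0, -60], "rotation": [0, 0, 0], "claw": 87},
    {"translation": [0, 0, -90], "rotation": [0, 0, 0], "claw": 87},
    {"translation": [0, 0, -105], "rotation": [0, 0, 0], "claw": 87},
    {"translation": [30, -6, -105], "rotation": [0, 0, 0], "claw": 87},
  ],
)

```text
clock: 26.65
tool_pos: [0.4912, -0.0398, 0.1535]
orientation: [-179.7, 0.1, -93.3]
force: [1.1, -0.8, -0.3]
opening: 0.0872
gripper_force: 0.0
```

Emit:
arm_command(
  steps=[
    {"translation": [43, -9, 0], "rotation": [0, 0, 0], "claw": 87},
    {"translation": [86, -17, 0], "rotation": [0, 0, 0], "claw": 87},
    {"translation": [129, -26, 0], "rotation": [0, 0, 0], "claw": 87},
    {"translation": [172, -34, 0], "rotation": [0, 0, 0], "claw": 87},
    {"translation": [215, -43, 0], "rotation": [0, 0, 0], "claw": 87},
  ],
)

```text
clock: 27.15
tool_pos: [0.519, -0.2606, 0.1507]
orientation: [-180.0, -0.0, -93.5]
force: [1.1, 0.7, -0.8]
opening: 0.0872
gripper_force: 0.0
```

Emit:
arm_command(
  steps=[
    {"translation": [43, -9, 0], "rotation": [0, 0, 0], "claw": 87},
    {"translation": [86, -17, 0], "rotation": [0, 0, 0], "claw": 87},
    {"translation": [129, -26, 0], "rotation": [0, 0, 0], "claw": 87},
    {"translation": [172, -34, 0], "rotation": [0, 0, 0], "claw": 87},
    {"translation": [191.6, -37.9, 20], "rotation": [0, 0, 0], "claw": 87},
  ],
)

```text
clock: 27.65
tool_pos: [0.5464, -0.4569, 0.1327]
orientation: [-179.8, -0.2, -93.6]
force: [0.8, 0.3, -0.1]
opening: 0.0871
gripper_force: 0.0
```

```bash
cat >> led.txt <<'E'
0,0,-10,0
30,-6,-105,0
215,-43,0,0
191.6,-37.9,20,0
E
python3 - <<'E'
from led import *
go(.545,-.452,.004,-93.5)
p,d=snap("side")
cv2.imwrite("pics/dish.png",cv2.resize(p[110:250,300:480],(720,560),interpolation=cv2.INTER_CUBIC)[:,:,::-1])
E
```

```text
cmd at [ 0.545  -0.4521  0.1302] -93.5 -> mm [ -0.    0.  126.2] rot -0.0
```

View pics/dish.png

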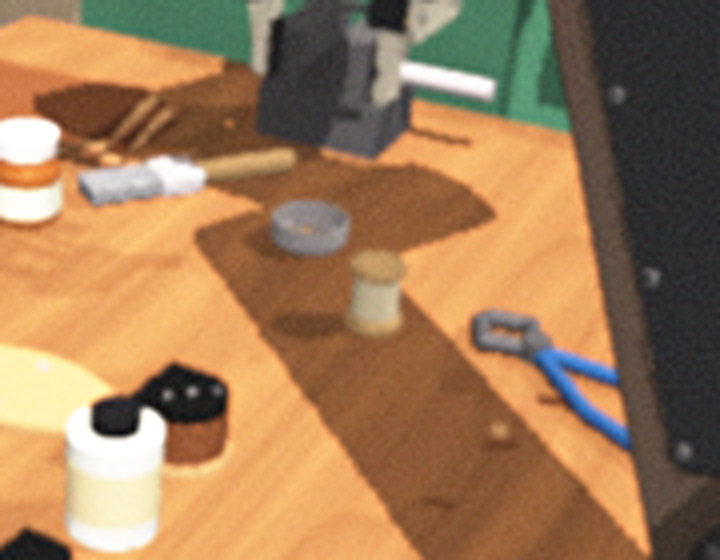

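The tin and both heels stand well at left. The dish at (310,228) and the spool at (376,290) haven't moved. I'm descending on the dish.

Emit:
arm_command(
  steps=[
    {"translation": [0, 0, 40], "rotation": [0, 0, 0], "claw": 87},
    {"translation": [0, 0, 80], "rotation": [0, 0, 0], "claw": 87},
    {"translation": [0, 0, 110], "rotation": [0, 0, 0], "claw": 87},
    {"translation": [0, 0, 125], "rotation": [0, 0, 0], "claw": 87},
    {"translation": [0, 0, 125], "rotation": [0, 0, 0], "claw": 80},
  ],
)

```text
clock: 28.2
tool_pos: [0.5445, -0.4519, 0.0034]
orientation: [179.9, 0.0, -93.5]
force: [0.3, -0.0, 0.6]
opening: 0.0828
gripper_force: 0.0
```

Emit:
arm_command(
  steps=[
    {"translation": [0, 0, 0], "rotation": [0, 0, 0], "claw": 72},
    {"translation": [0, 0, 0], "rotation": [0, 0, 0], "claw": 64},
    {"translation": [0, 0, 0], "rotation": [0, 0, 0], "claw": 56},
    {"translation": [0, 0, 0], "rotation": [0, 0, 0], "claw": 56},
    {"translation": [0, 0, 0], "rotation": [0, 0, 0], "claw": 56},
  ],
)

```text
clock: 28.7
tool_pos: [0.5461, -0.4527, 0.0067]
orientation: [-179.9, -0.1, -93.5]
force: [-0.9, 1.5, 6.4]
opening: 0.0639
gripper_force: 30.0
```

Emit:
arm_command(
  steps=[
    {"translation": [0, 0, 0], "rotation": [0, 0, 0], "claw": 56},
    {"translation": [0, 0, -30], "rotation": [0, 0, 0], "claw": 56},
    {"translation": [0, 0, -70], "rotation": [0, 0, 0], "claw": 56},
    {"translation": [0, 0, -110], "rotation": [0, 0, 0], "claw": 56},
    {"translation": [0, 0, -150], "rotation": [0, 0, 0], "claw": 56},
  ],
)

```text
clock: 29.2
tool_pos: [0.5449, -0.4521, 0.1567]
orientation: [-180.0, 0.0, -93.5]
force: [0.5, -0.8, -0.4]
opening: 0.0639
gripper_force: 30.0
```

```bash
cat >> led.txt <<'E'
0,0,125,0
0,0,-150,0
E
python3 - <<'E'
from led import *
u=np.radians(-3.74); o=np.array([.4617,.0892]); t=o+.023*np.array([np.cos(u),np.sin(u)])+.083*np.array([-np.sin(u),np.cos(u)]); print(t)
go(t[0],t[1],.155,-93.5)
E
```

```text
[0.49006502 0.17052297]
cmd at [ 0.545  -0.4521  0.1552] -93.5 -> mm [-6.181e+02  9.290e+01  2.000e-01] rot -0.0
```

Emit:
arm_command(
  steps=[
    {"translation": [-43, 6.5, 0], "rotation": [0, 0, 0], "claw": 56},
    {"translation": [-86, 13, 0], "rotation": [0, 0, 0], "claw": 56},
    {"translation": [-129, 19.5, 0], "rotation": [0, 0, 0], "claw": 56},
    {"translation": [-172, 26, 0], "rotation": [0, 0, 0], "claw": 56},
    {"translation": [-215, 32, 0], "rotation": [0, 0, 0], "claw": 56},
  ],
)

```text
clock: 29.7
tool_pos: [0.5258, -0.2341, 0.1553]
orientation: [-179.9, 0.0, -93.5]
force: [0.6, 0.2, 0.4]
opening: 0.0633
gripper_force: 30.0
```

Emit:
arm_command(
  steps=[
    {"translation": [-43, 6.5, 0], "rotation": [0, 0, 0], "claw": 56},
    {"translation": [-86, 13, 0], "rotation": [0, 0, 0], "claw": 56},
    {"translation": [-129, 19.5, 0], "rotation": [0, 0, 0], "claw": 56},
    {"translation": [-172, 26, 0], "rotation": [0, 0, 0], "claw": 56},
    {"translation": [-215, 32, 0], "rotation": [0, 0, 0], "claw": 56},
  ],
)

```text
clock: 30.2
tool_pos: [0.507, -0.0174, 0.1554]
orientation: [-179.9, 0.0, -93.5]
force: [1.3, 0.3, -0.1]
opening: 0.0638
gripper_force: 30.0
```

Emit:
arm_command(
  steps=[
    {"translation": [-43, 6.5, 0], "rotation": [0, 0, 0], "claw": 56},
    {"translation": [-86, 13, 0], "rotation": [0, 0, 0], "claw": 56},
    {"translation": [-129, 19.5, 0], "rotation": [0, 0, 0], "claw": 56},
    {"translation": [-172, 26, 0], "rotation": [0, 0, 0], "claw": 56},
    {"translation": [-188, 29, 0], "rotation": [0, 0, 0], "claw": 56},
  ],
)

```text
clock: 30.7
tool_pos: [0.4899, 0.1736, 0.1555]
orientation: [-179.9, 0.1, -93.4]
force: [-0.1, -0.4, -0.5]
opening: 0.0639
gripper_force: 30.0
```

Emit:
arm_command(
  steps=[
    {"translation": [0, 0, 30], "rotation": [0, 0, 0], "claw": 56},
    {"translation": [0, 0, 65], "rotation": [0, 0, 0], "claw": 56},
    {"translation": [0, 0, 100], "rotation": [0, 0, 0], "claw": 56},
    {"translation": [0, 0, 130], "rotation": [0, 0, 0], "claw": 56},
    {"translation": [0, 0, 143], "rotation": [0, 0, 0], "claw": 56},
  ],
)

```text
clock: 31.2
tool_pos: [0.4886, 0.169, 0.0095]
orientation: [179.8, -0.1, -93.5]
force: [-0.2, 0.5, -0.3]
opening: 0.0636
gripper_force: 30.0
```

Emit:
arm_command(
  steps=[
    {"translation": [0, 0, 3], "rotation": [0, 0, 0], "claw": 56},
    {"translation": [0, 0, 5], "rotation": [0, 0, 0], "claw": 56},
    {"translation": [0, 0, 6.5], "rotation": [0, 0, 0], "claw": 56},
    {"translation": [0, 0, 6.5], "rotation": [0, 0, 0], "claw": 56},
    {"translation": [0, 0, 6.5], "rotation": [0, 0, 0], "claw": 56},
  ],
)

```text
clock: 31.7
tool_pos: [0.4907, 0.1706, 0.0067]
orientation: [-179.9, 0.1, -93.5]
force: [-1.7, -0.8, 7.5]
opening: 0.0638
gripper_force: 30.0
```

```bash
cat >> led.txt <<'E'
-215,32,0,0
-215,32,0,0
-188,29,0,0
0,0,143,0
0,0,6.5,0
E
python3 - <<'E'
from led import *
go(.49,.1705,.005,-93.5); print(ctrl.get_obs()["force"])
E
```

```text
cmd at [0.4899 0.1705 0.0057] -93.5 -> mm [-0.  -0.1  0.7] rot -0.0
[-1.70224214 -0.83537945  7.45504302]
```

Contact on the bench. I'm releasing the dish, backing away to the left and checking.

Emit:
arm_command(
  steps=[
    {"translation": [0, 0, 0], "rotation": [0, 0, 0], "claw": 70},
    {"translation": [0, 0, 0], "rotation": [0, 0, 0], "claw": 80},
    {"translation": [0, 0, 0], "rotation": [0, 0, 0], "claw": 84},
    {"translation": [0, 0, 0], "rotation": [0, 0, 0], "claw": 84},
    {"translation": [0, 0, -25], "rotation": [0, 0, 0], "claw": 84},
  ],
)

```text
clock: 32.2
tool_pos: [0.4882, 0.169, 0.028]
orientation: [179.7, -0.2, -93.5]
force: [-0.1, 0.9, -0.0]
opening: 0.0842
gripper_force: 0.0
```

Emit:
arm_command(
  steps=[
    {"translation": [0, 0, -40], "rotation": [0, 0, 0], "claw": 87},
    {"translation": [0, 0, -80], "rotation": [0, 0, 0], "claw": 87},
    {"translation": [0, 0, -125], "rotation": [0, 0, 0], "claw": 87},
    {"translation": [-45, 0, -150], "rotation": [0, 0, 0], "claw": 87},
    {"translation": [-90, 0, -160], "rotation": [0, 0, 0], "claw": 87},
  ],
)

```text
clock: 32.7
tool_pos: [0.4968, 0.2611, 0.1943]
orientation: [-179.8, 0.2, -93.6]
force: [1.4, 0.2, -0.0]
opening: 0.0873
gripper_force: 0.0
```

Emit:
arm_command(
  steps=[
    {"translation": [-45, 0, 0], "rotation": [0, 0, 0], "claw": 87},
    {"translation": [-90, 0, 0], "rotation": [0, 0, 0], "claw": 87},
    {"translation": [-135, 0, 0], "rotation": [0, 0, 0], "claw": 87},
    {"translation": [-160, 0, 0], "rotation": [0, 0, 0], "claw": 87},
    {"translation": [-160, 0, 0], "rotation": [0, 0, 0], "claw": 87},
  ],
)

```text
clock: 33.2
tool_pos: [0.505, 0.4228, 0.1889]
orientation: [180.0, -0.0, -93.4]
force: [-0.3, -0.2, -0.7]
opening: 0.0869
gripper_force: 0.0
```

Run:
```python
from led import *
p,d=snap("top"); H=cv2.medianBlur(np.nan_to_num(cloud("top",d)[...,2]).astype(np.float32),3)
for k,poly,q0,z0,z1,y in (("hs",D(.023,.046),(.4617,.0892,-.06),.021,.036,1),("hl+tp",D(.03,.058),(.457,-.108,-.06),.022,.048,1),("tp",D(.03,.058),(.457,-.108,-.06),.043,.048,1),("tin",disc(.03),(.485,-.011,0),.05,.072,0),("dish",disc(.032),(.49,.17,0),.011,.022,0),("spool",disc(.022),(.446,-.351,0),.025,.05,0)):
    q,e=fit("top",poly,np.array(q0),z0,z1,H>z0,bool(y)); print(k,q[:2].round(4),np.degrees(q[2]).round(1),round(e,3))
cv2.imwrite("pics/end.png",cv2.resize(p[140:290,190:490],(800,400),interpolation=cv2.INTER_CUBIC)[:,:,::-1])
```

```text
hs [0.4616 0.0896] -3.9 0.019
hl+tp [ 0.4575 -0.1077] -3.6 0.014
tp [ 0.4578 -0.1077] -4.1 0.017
tin [ 0.4865 -0.0105] 1.5 0.012
dish [0.4921 0.1716] 0.4 3.391
spool [ 0.4466 -0.3502] 3.0 0.129
```

View pics/end.png

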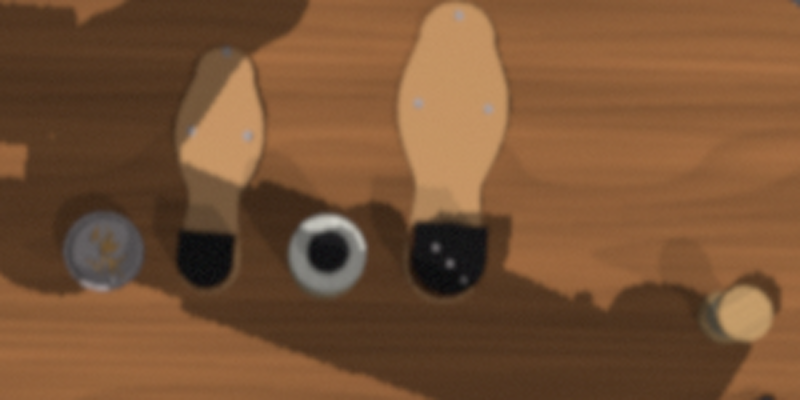

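The picture shows the dish at (103,250), a finger or two left of the short sole and level with its heel. The tin is upright at (328,253) between the heels, both heels and the top piece are aligned, and the spool is untouched at (742,314). I'm handing in.

```bash
python3 -c "
from plant import ctrl
print(ctrl.close_job())"
```

```text
the job is handed in; nothing more can be done
None
```

The job is done and handed in after about 33 s of the 128 s: both heels and the top piece measure within about 1 mm of flush, the tin stands upright between the heels, the dish is about 25 mm left of the short sole, and the spool was not moved.

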